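# Set up a heated stirring station for a round flask

## Task

Set up the hotplate for a heated reaction: put the aluminium heating bowl that fits the round flask in the middle of the hotplate's white plate, seat the flask upright in it, and lay the freed cork ring on the bench on the hotplate's left, about 3 cm clear of its side and beside the middle of the plate, ready to take the hot flask. On the hotplate's right, also about 3 cm clear of its side, stand the jar beside the front end (where the knobs are) and the small amber bottle directly behind the jar, beside the middle of the plate. Leave the smaller bowl, the marker and the vial where they are, and do not let the flask tip over.

Things in the scene. Friction and masses are not known exactly. Their poses are not given: they have to be found in the camera images.
- hotplate: fixed magnetic hotplate stirrer, white housing 124 mm wide (y), 170 mm deep (x), 118 mm square white plate on top. Origin on the bench under the housing's middle; x points to its back, y to its left, z up: sides at y = +-62 mm. Plate's flat top 85 mm above the origin; plate's middle (printed rings) at x = +22 mm, y = 0. Front panel at x = -85 mm, its two knobs reach x = -98 mm
- heating_bowl: the larger of two round aluminium bowls, loose, 240 g: 86 mm across, 36 mm high, hollow for a 64 mm ball. Rim wall 11 mm thick, its middle 37 mm from the axis: lift by pinching it, one finger in the hollow, which narrows 12 mm below the rim. Origin at the centre of its underside, z up. The seated flask's lowest point is 12 mm above this origin
- small_bowl: the smaller aluminium heating bowl, loose: 62 mm across, 28 mm high, hollow for a 41 mm ball; too small for the flask, to be left where it is. Origin at the centre of its underside
- round_flask: clear glass 100 ml round flask with one upright neck, white stirring bar inside, loose, 120 g; starts upright in the cork ring. Ball 64 mm in diameter, height 124 mm, neck joint 28 mm in diameter from 95 to 120 mm above the bottom: grip it there. Origin at the lowest point of the ball, z up along the neck
- cork_ring: brown cork ring, loose, 90 mm outer diameter, 29 mm high, hole 48 mm wide at the bottom, flaring to 66 mm at the top: wall 20 mm thick low down, its middle 35 mm from the axis (lift by pinching the wall low, one finger in the hole). Origin at the centre of its underside, z up. At the start the flask stands in it, its lowest point about 5 mm above this origin
- reagent_jar: short round white jar with a broad red screw cap, loose, 57 mm in diameter and 92 mm high, cap 55 mm wide from 74 mm up, about 250 g. Origin at the centre of its underside, z up
- small_amber_bottle: small round amber bottle with a black screw cap, loose, body 48 mm in diameter up to about 70 mm, whole height 103 mm, cap 30 mm wide, about 200 g; the other amber bottles farther off are much bigger. Origin at the centre of its underside, z up
- marker: marker pen lying on the bench, 134 mm long, 17 mm thick, white with a blue cap, loose; not to be moved. Origin under its middle
- vial: small screw-cap vial, 24 mm in diameter, 48 mm high, standing loose; not to be moved. Origin at the centre of its underside
- screw_clamp: green screw clamp hanging high on the lattice of rods, fixed, no part of the job, only in the way of the arm: it reaches forward to x = 0.53 m at y = -0.145 to -0.115 m, 0.48 to 0.57 m above the bench, so the wrist must pass in front of it (TCP nearer than about x = 0.40 m while crossing there). The lattice's rods stand at x = 0.69 m and beyond
There are look-alikes about, which are no part of the job. What is shaped like the heating_bowl but black is not meant.

How it is judged:
By the outcome, as a careful person would: the job done as asked, in the order asked, and still so for the second after the job is handed in, with the robot touching nothing.
It also fails if it takes over 128 s, if anything falls off the work surface, if the arm or the gripper's body presses on something with over 40 N, if the wrist force passes 120 N, or if a joint passes its speed limit or range.

## Robot

A 6-joint arm with a two-finger parallel gripper is mounted at the origin on a cart in front of the work surface, level with it; the furniture and walls round the work are solid. World frame = base frame: x ahead of the robot, y to its left, z up, the work surface at z = 0. Lengths are in m, angles in rad, forces in N, time in s.
With the tool pointing down it reaches from about 0.35 to 0.975 m from the base axis. Payload 4.9 kg.
Tool frame: the origin (TCP) lies between the finger pads, 19 mm behind the fingertips; this is the grasp point; z points along the fingers, y is the line along which they close (so a half turn about z gives the same grasp; the last joint's range is limited). The gripper opens to 85 mm and grips with 20 to 120 N. Pads are 22 mm wide; open, the fingers measure 114 mm over their backs; the gripper's body (76 mm by 85 mm) begins 54 mm behind the grasp point. The pads swing forward as they close: fully open they stand 13 mm farther back than shut.
Start: joints at [-1.414, 0.053, 1.613, -0, 1.476, -0.119], TCP at [0.17, -0.601, 0.25] pointing down, gripper open.
Joint ranges: [-3.01, 3.01], [-1.01, 2.22], [0.06, 2.58], [-1.02, 4.17], [0.09, 2.62], [-3.14, 3.14]. Speed limits (rad/s): [2.57, 2.57, 3.14, 3.14, 3.14, 3.14].

## Interface

Orientations are given as a unit quaternion [w, x, y, z].
In Python, from plant import manip, grab_frame, calibration, job_done gives the robot as it stands.
- The arm moves only by the tool send_rows, never from a script. Its argument "rows" is a list of rows, each an object of numbers: "x", "y", "z": the shift along the tool's x, y, z normalised to -1 to 1, where 1 is 15 cm; "wx", "wy", "wz": the turn, a rotation vector about the tool's x, y, z normalised to -1 to 1, where 1 is pi/4 rad; "hand": the opening, from -1 (shut) to 1 (fully open). In form: [{"x": .., "y": .., "z": .., "wx": .., "wy": .., "wz": .., "hand": ..}, ...]. A call has exactly 10 rows; each row shifts and turns the commanded pose from where the row before left it, along the tool's axes as they then stand; what a row does not reach is not made up. A row lasts 1/12 s, in which the tool goes at most 41.7 mm and 7.16 degrees, less where a joint would pass 70% of its speed; a pose out of reach is approached as far as the arm can. A call with a number of a shift or a turn outside -1 to 1 is refused whole. A call with a gripper value outside its range is refused whole. The fingers move at their own pace and stop on an object; the grip force is fixed at half the most. Time passes only in rows, so rows that do not move let the fingers close, or fill a call up. It gives the time, the measured TCP pose, the force, the opening and the grip force at its end, in the units of the state.
- manip.state(): the state, without advancing time (a new reading comes with each control period).
- grab_frame(name): name is "scene" or "top"; returns the picture (480x640x3 uint8, blue, green, red); there is no depth.
- calibration(name): a dict with "camera_matrix" (3x3 intrinsics, pixels), "R" (3x3) and "t" (3): a world point X has camera coordinates R X + t. Camera axes: x right, y down, z forward; pixel columns grow to the right and rows downward; lengths in m; the calibration is good to about 2 mm. A picture is of the moment at which its call begins. calibration takes no time and is no camera call.
- job_done(): hands the job in; it is judged then, once.
The state is a dict: "time": time; "joint_pos": joint angles; "joint_vel": joint speeds; "joint_efforts": joint torques, N m; "tool_pos": TCP position; "tool_rot": TCP orientation; "contact_force": force on the tool from outside, world axes, zero at the start; "ft_torque": the same for the moment, N m; "gripper_width": opening from 0.0 (shut) to 1.0 (fully open); "grasp_force": force on a finger pad.
Only numpy, scipy, OpenCV 4.12 (cv2) and the standard library are available. Lean on these libraries where they do the work, as an engineer would, in place of code of your own. Each camera call takes 0.05 s, during which the arm holds its last target. There are 200 camera calls.

## Working session

There is one attempt and no reset: what is moved stays moved. The work goes in short steps, Python scripts to look and compute and a tool call to move; the robot and the scene stay as the last step left them, time stands still between calls to the robot, and variables do not carry over. Pictures are saved under pics/ and viewed, at most 14 in all, crops included, and the job is handed in when it is done.

Besides the shell and the picture viewer there is one more tool, called after "Call:" as name(argument=value, ...), one argument or row to a line, values as JSON. send_rows: Moves the arm, as the interface text tells. Scaled input: -1 to 1 covers 15 cm each way for a shift and pi/4 rad each way for a turn. Its arguments: {"type":"object","properties":{"rows":{"type":"array","items":{"type":"object","properties":{"x":{"type":"number","minimum":-1,"maximum":1},"y":{"type":"number","minimum":-1,"maximum":1},"z":{"type":"number","minimum":-1,"maximum":1},"wx":{"type":"number","minimum":-1,"maximum":1},"wy":{"type":"number","minimum":-1,"maximum":1},"wz":{"type":"number","minimum":-1,"maximum":1},"hand":{"type":"number"}}}}},"required":["rows"]}

```bash
ls; mkdir -p pics
python3 - <<'E'
from plant import manip, grab_frame, calibration
import cv2
for n in("scene","top"):
    cv2.imwrite(f"pics/{n}0.png",grab_frame(n)); c=calibration(n); print(n,c)
print(manip.state())
E
```

```text
pics
scene {'camera_matrix': array([[588.45899683,   0.        , 321.72630984],
       [  0.        , 588.45899683, 237.89702469],
       [  0.        ,   0.        ,   1.        ]]), 'R': array([[-0.67658938, -0.73616364, -0.01702646],
       [-0.43660879,  0.41968105, -0.79576415],
       [ 0.59295832, -0.53097167, -0.60536726]]), 't': array([0.46595637, 0.38555725, 1.8161452 ])}
top {'camera_matrix': array([[433.46986702,   0.        , 317.00784164],
       [  0.        , 433.46986702, 244.1803157 ],
       [  0.        ,   0.        ,   1.        ]]), 'R': array([[ 0.02594983, -0.99954096,  0.01563571],
       [-0.98929453, -0.02792444, -0.14323601],
       [ 0.14360688, -0.01175137, -0.98956504]]), 't': array([0.14451539, 0.53505139, 1.54558893])}
{'time': 0.1, 'joint_pos': array([-1.41399828e+00,  5.32968557e-02,  1.61413846e+00,  1.78658947e-05,
        1.47600293e+00, -1.18980692e-01]), 'joint_vel': array([ 0.00176239, -0.001451  , -0.00417885,  0.00104405, -0.0017023 ,
        0.00116753]), 'joint_efforts': array([ 1.96063411e-03, -3.94901490e+01, -3.71361029e+01,  4.87782427e-05,
        3.90535832e-03, -3.04153707e-05]), 'tool_pos': array([ 0.17011968, -0.60085986,  0.24889309]), 'tool_rot': array([-9.22799679e-04,  9.90508010e-01,  1.37451923e-01, -8.55735385e-06]), 'contact_force': array([ 0.33997592,  0.14782579, -0.29379104]), 'ft_torque': array([0.02276848, 0.03671465, 0.05385922]), 'grasp_force': 0.0, 'gripper_width': 0.9977796578488296}
```

View pics/scene0.png

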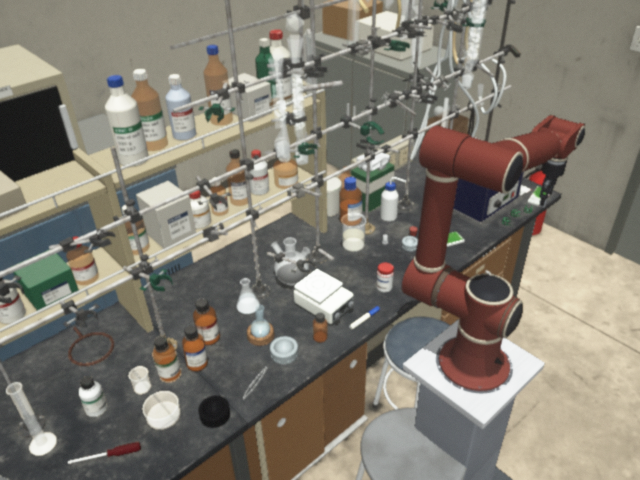

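View pics/top0.png

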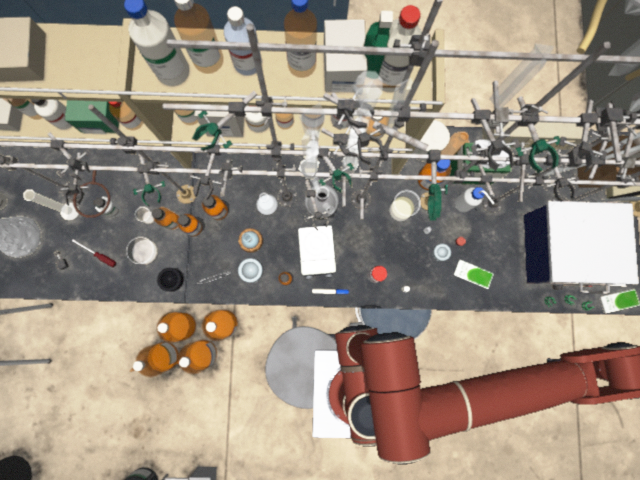

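The top view shows the hotplate at (317,250), the flask in its cork at (250,240), the heating bowl at (249,270), the amber bottle at (286,279), the jar at (379,273), the marker at (330,291), the vial at (406,289) and the small bowl at (442,252). In the scene view the hotplate is at (323,294), the flask at (260,325) and the bowl at (284,349). Next I'll enlarge crops of both.

Run:
```python
import cv2
a=cv2.imread("pics/top0.png")[215:305,225:355]; cv2.imwrite("pics/ct.png",cv2.resize(a,None,fx=6,fy=6,interpolation=cv2.INTER_CUBIC))
a=cv2.imread("pics/scene0.png")[260:370,230:400]; cv2.imwrite("pics/cs.png",cv2.resize(a,None,fx=4.7,fy=4.7,interpolation=cv2.INTER_CUBIC))
```

```text
(no output)
```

View pics/ct.png

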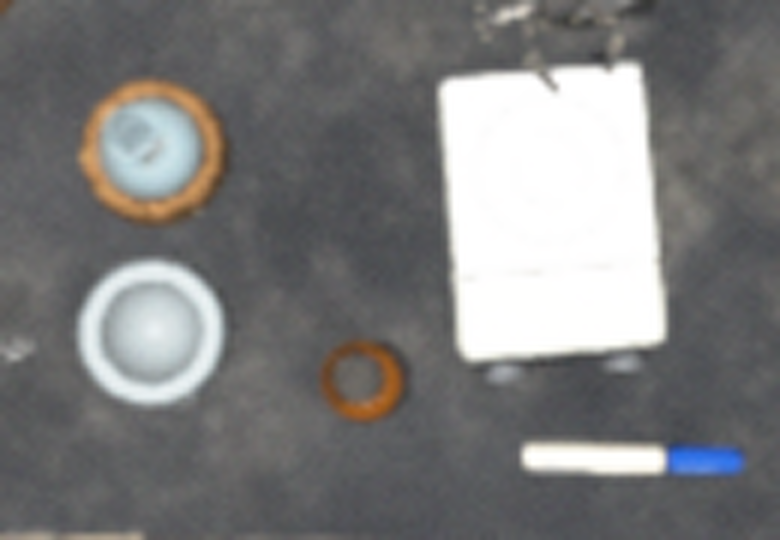

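View pics/cs.png

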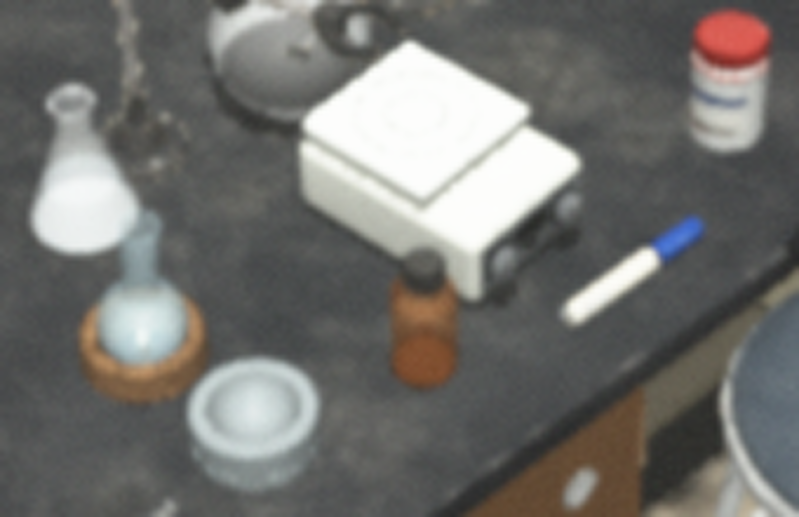

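The top crop (6x, offset 225,215) shows these centres:
- cork: (152,150)
- bowl rim: (152,332)
- amber cap: (358,378)
- plate corners: (440,80), (640,65), (455,280), (660,262)
- rings: about (547,170)

In the scene crop the rings sit at (415,113), the neck top at (147,217) and the bowl rim at (254,408).

```bash
cat > h.py <<'E'
import cv2, numpy as np
from plant import manip, grab_frame, calibration
def ray(n,uv):
    c=calibration(n); R,t=np.array(c['R']),np.array(c['t'])
    d=R.T@np.linalg.inv(c['camera_matrix'])@np.array([uv[0],uv[1],1.]); return -R.T@t,d
def onz(n,uv,z):
    o,d=ray(n,uv); return (o+d*(z-o[2])/d[2])[:2]
def tri(a,b):
    A=[];B=[]
    for n,uv in(('top',a),('scene',b)):
        o,d=ray(n,uv); d/=np.linalg.norm(d); P=np.eye(3)-np.outer(d,d); A.append(P);B.append(P@o)
    return np.linalg.lstsq(np.vstack(A),np.hstack(B),rcond=None)[0]
def blobs(im,box,lo,hi,hsv=True):
    x0,y0,x1,y1=box; s=im[y0:y1,x0:x1]; s=cv2.resize(s,None,fx=4,fy=4,interpolation=cv2.INTER_CUBIC)
    m=cv2.inRange(cv2.cvtColor(s,cv2.COLOR_BGR2HSV),lo,hi)
    cs=cv2.findContours(m,cv2.RETR_EXTERNAL,cv2.CHAIN_APPROX_NONE)[0]
    c=max(cs,key=cv2.contourArea); return (c.reshape(-1,2)+.5)/4-.5+np.array([x0,y0])
def circ(n,pts,z):  # hull of contour projected to plane z, enclosing circle & mean
    w=np.array([onz(n,p,z) for p in pts]); (c,ax,_)=cv2.fitEllipse((w*1e4).astype(np.float32)); return np.round(np.array(c)/1e4,4),np.round(np.array(ax)/1e4,4)
E
python3 - <<'E'
from h import *
np.set_printoptions(precision=4,suppress=True)
T=cv2.imread("pics/top0.png");S=cv2.imread("pics/scene0.png")
print('cork top',circ('top',blobs(T,(234,222,268,256),(5,70,80),(20,255,255)),.029))
g=blobs(T,(234,255,268,287),(0,0,115),(180,80,255));print('bowl top',circ('top',g,.036))
print('small bowl',circ('top',blobs(T,(428,240,456,264),(0,0,115),(180,80,255)),.028))
print('amber body',circ('top',blobs(T,(275,268,300,288),(5,120,60),(20,255,255)),.07))
print('jar cap',circ('top',blobs(T,(366,262,392,285),(170,100,80),(180,255,255)),.092))
print('jar cap b',circ('top',blobs(T,(366,262,392,285),(0,120,80),(6,255,255)),.092))
print('jar scene',circ('scene',blobs(S,(370,260,400,278),(0,120,80),(6,255,255)),.092))
ct=lambda u,v:((u+.5)/6-.5+225,(v+.5)/6-.5+215); cs=lambda u,v:((u+.5)/4.7-.5+230,(v+.5)/4.7-.5+260)
for p in((440,80),(640,65),(455,280),(660,262),(547,170)): print('plate',onz('top',ct(*p),.085))
for p in((410,42),(530,110),(425,205),(302,130),(415,113)): print('plateS',onz('scene',cs(*p),.085))
print('bowl scene',onz('scene',cs(254,408),.036),'cork scene',onz('scene',cs(143,340),.029))
print('neck',tri(ct(130,128),cs(147,217)),onz('scene',cs(147,217),.129),onz('top',ct(130,128),.129))
print('amber cap',tri(ct(357,377),cs(424,262)),onz('top',ct(357,377),.103),onz('scene',cs(424,262),.103))
for p in((525,456),(742,460)): print('marker',onz('top',ct(*p),.01))
for p in((505,372),(622,363)): print('knobs',onz('top',ct(*p),.05))
print('vial',onz('top',(406,289),.048))
E
```

```text
cork top (array([0.5415, 0.4045]), array([0.0876, 0.0909]))
bowl top (array([0.4298, 0.3999]), array([0.0902, 0.0927]))
small bowl (array([ 0.5171, -0.3016]), array([0.0656, 0.0693]))
amber body (array([0.4021, 0.2692]), array([0.0448, 0.0467]))Traceback (most recent call last):
  File "<stdin>", line 8, in <module>
  File "h.py", line 19, in circ
    w=np.array([onz(n,p,z) for p in pts]); (c,ax,_)=cv2.fitEllipse((w*1e4).astype(np.float32)); return np.round(np.array(c)/1e4,4),np.round(np.array(ax)/1e4,4)
                                                    ~~~~~~~~~~~~~~^^^^^^^^^^^^^^^^^^^^^^^^^^^^
cv2.error: OpenCV(4.12.0) /io/opencv/modules/imgproc/src/shapedescr.cpp:361: error: (-201:Incorrect size of input array) There should be at least 5 points to fit the ellipse in function 'fitEllipseNoDirect'
```

Run:
```python
from h import *
np.set_printoptions(precision=4,suppress=True)
T=cv2.imread("pics/top0.png");S=cv2.imread("pics/scene0.png")
print('jar cap b',circ('top',blobs(T,(366,262,392,285),(0,120,80),(10,255,255)),.092))
print('jar scene',circ('scene',blobs(S,(370,260,400,278),(0,120,80),(10,255,255)),.092))
ct=lambda u,v:((u+.5)/6-.5+225,(v+.5)/6-.5+215); cs=lambda u,v:((u+.5)/4.7-.5+230,(v+.5)/4.7-.5+260)
for p in((440,80),(640,65),(455,280),(660,262),(547,170)): print('plate',onz('top',ct(*p),.085))
for p in((410,42),(530,110),(425,205),(302,130),(415,113)): print('plateS',onz('scene',cs(*p),.085))
print('bowl scene',onz('scene',cs(254,408),.036),'cork scene',onz('scene',cs(143,340),.029))
print('neck',tri(ct(130,128),cs(147,217)),onz('scene',cs(147,217),.129),onz('top',ct(130,128),.129))
print('amber cap',tri(ct(357,377),cs(424,262)),onz('top',ct(357,377),.103),onz('scene',cs(424,262),.103))
for p in((525,456),(742,460)): print('marker',onz('top',ct(*p),.01))
for p in((505,372),(622,363)): print('knobs',onz('top',ct(*p),.05))
print('vial',onz('top',(406,289),.048), 'cams',ray('top',(0,0))[0],ray('scene',(0,0))[0])
```

```text
jar cap b (array([ 0.4274, -0.0602]), array([0.0523, 0.054 ]))
jar scene (array([ 0.4229, -0.0569]), array([0.0551, 0.0622]))
plate [0.5806 0.2289]
plate [0.593  0.1105]
plate [0.4617 0.2163]
plate [0.4757 0.0963]
plate [0.5284 0.1641]
plateS [0.5903 0.1116]
plateS [0.4744 0.1   ]
plateS [0.4538 0.2214]
plateS [0.5716 0.233 ]
plateS [0.5292 0.1622]
bowl scene [0.4274 0.4006] cork scene [0.5329 0.4125]
neck [0.5358 0.4004 0.136 ] [0.5388 0.3944] [0.5395 0.404 ]
amber cap [0.4019 0.2702 0.1006] [0.4022 0.2705] [0.3996 0.2714]
marker [0.3629 0.1722]
marker [0.364  0.0397]
knobs [0.411  0.1856]
knobs [0.4183 0.1159]
vial [ 0.3761 -0.1641] cams [0.3036 0.1776 1.6038] [-0.5933  1.1455  1.4142]
```

```bash
cat > go.py <<'E'
# usage: go.py x,y,z [x,y,z ...] : totals (normalised, tool axes) from the measured pose through waypoints
import sys, numpy as np
from plant import manip
from scipy.spatial.transform import Rotation as Ro
s=manip.state(); q=s['tool_rot']; M=Ro.from_quat([*q[1:],q[0]]).as_matrix(); p=s['tool_pos']
H=float(np.arctan2(M[1,0],M[0,0])); print('t',round(s['time'],2),'p',p.round(4),'head',round(H,3),'tilt',M[:2,2].round(4),'w',round(s['gripper_width'],3),'g',round(s['grasp_force'],1),'F',s['contact_force'].round(1),'j',s['joint_pos'].round(2))
h=.112; print('wz to .112:',round((H-h)/.7854,3))
R=np.array([[np.cos(h),np.sin(h),0],[np.sin(h),-np.cos(h),0],[0,0,-1]])
for a in sys.argv[1:]:
    w=np.array([float(v) for v in a.split(',')]); print(a,(R@(w-p)/.15).round(3),'rows>=',int(np.ceil(np.linalg.norm(w-p)/.038))); p=w
E
python3 go.py .38,-.4,.25 .36,-.05,.25 .433,.3634,.16 .433,.3634,.046
```

```text
t 0.1 p [ 0.1701 -0.6009  0.2489] head 0.276 tilt [-0.0003  0.0018] w 0.998 g 0.0 F [ 0.3  0.1 -0.3] j [-1.41  0.05  1.61  0.    1.48 -0.12]
wz to .112: 0.209
.38,-.4,.25 [ 1.54  -1.174 -0.007] rows>= 8
.36,-.05,.25 [ 0.128 -2.334  0.   ] rows>= 10
.433,.3634,.16 [ 0.792 -2.684  0.6  ] rows>= 12
.433,.3634,.046 [0.   0.   0.76] rows>= 3
```

Call:
send_rows(
  rows=[
    {"wz": 0.104, "hand": 1},
    {"wz": 0.105, "hand": 1},
    {"x": 0.1925, "y": -0.147, "hand": 0.5},
    {"x": 0.1925, "y": -0.147, "hand": 0.5},
    {"x": 0.1925, "y": -0.147, "hand": 0},
    {"x": 0.1925, "y": -0.147, "hand": 0},
    {"x": 0.1925, "y": -0.147, "hand": -0.3},
    {"x": 0.1925, "y": -0.147, "hand": -0.3},
    {"x": 0.1925, "y": -0.147, "hand": -0.3},
    {"x": 0.1925, "y": -0.147, "hand": -0.3},
  ],
)

```text
invalid input at $.rows[0]: expected keys x, y, z, wx, wy, wz, hand
```

Call:
send_rows(
  rows=[
    {"x": 0.013, "y": -0.233, "hand": -0.3},
    {"x": 0.013, "y": -0.233, "hand": -0.3},
    {"x": 0.013, "y": -0.233, "hand": -0.3},
    {"x": 0.013, "y": -0.233, "hand": -0.3},
    {"x": 0.013, "y": -0.233, "hand": -0.3},
    {"x": 0.013, "y": -0.233, "hand": -0.3},
    {"x": 0.013, "y": -0.233, "hand": -0.3},
    {"x": 0.013, "y": -0.233, "hand": -0.3},
    {"x": 0.013, "y": -0.233, "hand": -0.3},
    {"x": 0.013, "y": -0.233, "hand": -0.3},
  ],
)

```text
invalid input at $.rows[0]: expected keys x, y, z, wx, wy, wz, hand
```

```bash
python3 go.py .433,.3634,.14 .433,.3634,.046
```

```text
t 0.1 p [ 0.1701 -0.6009  0.2489] head 0.276 tilt [-0.0003  0.0018] w 0.998 g 0.0 F [ 0.3  0.1 -0.3] j [-1.41  0.05  1.61  0.    1.48 -0.12]
wz to .112: 0.209
.433,.3634,.14 [ 2.46  -6.192  0.726] rows>= 27
.433,.3634,.046 [0.    0.    0.627] rows>= 3
```

All keys are needed in every row.

Call:
send_rows(
  rows=[
    {"x": 0, "y": 0, "z": 0, "wx": 0, "wy": 0, "wz": 0.104, "hand": 1},
    {"x": 0, "y": 0, "z": 0, "wx": 0, "wy": 0, "wz": 0.105, "hand": 1},
    {"x": 0.1925, "y": -0.147, "z": 0, "wx": 0, "wy": 0, "wz": 0, "hand": 0.5},
    {"x": 0.1925, "y": -0.147, "z": 0, "wx": 0, "wy": 0, "wz": 0, "hand": 0.5},
    {"x": 0.1925, "y": -0.147, "z": 0, "wx": 0, "wy": 0, "wz": 0, "hand": 0},
    {"x": 0.1925, "y": -0.147, "z": 0, "wx": 0, "wy": 0, "wz": 0, "hand": 0},
    {"x": 0.1925, "y": -0.147, "z": 0, "wx": 0, "wy": 0, "wz": 0, "hand": -0.3},
    {"x": 0.1925, "y": -0.147, "z": 0, "wx": 0, "wy": 0, "wz": 0, "hand": -0.3},
    {"x": 0.1925, "y": -0.147, "z": 0, "wx": 0, "wy": 0, "wz": 0, "hand": -0.3},
    {"x": 0.1925, "y": -0.147, "z": 0, "wx": 0, "wy": 0, "wz": 0, "hand": -0.3},
  ],
)

```text
time: 0.93
tool_pos: [0.3809, -0.3986, 0.2495]
tool_rot: [-0.0, 0.998, 0.056, -0.0]
contact_force: [0.2, -0.4, -0.1]
gripper_width: 0.352
grasp_force: 0.0
```

Call:
send_rows(
  rows=[
    {"x": 0.013, "y": -0.233, "z": 0, "wx": 0, "wy": 0, "wz": 0, "hand": -0.3},
    {"x": 0.013, "y": -0.233, "z": 0, "wx": 0, "wy": 0, "wz": 0, "hand": -0.3},
    {"x": 0.013, "y": -0.233, "z": 0, "wx": 0, "wy": 0, "wz": 0, "hand": -0.3},
    {"x": 0.013, "y": -0.233, "z": 0, "wx": 0, "wy": 0, "wz": 0, "hand": -0.3},
    {"x": 0.013, "y": -0.233, "z": 0, "wx": 0, "wy": 0, "wz": 0, "hand": -0.3},
    {"x": 0.013, "y": -0.233, "z": 0, "wx": 0, "wy": 0, "wz": 0, "hand": -0.3},
    {"x": 0.013, "y": -0.233, "z": 0, "wx": 0, "wy": 0, "wz": 0, "hand": -0.3},
    {"x": 0.013, "y": -0.233, "z": 0, "wx": 0, "wy": 0, "wz": 0, "hand": -0.3},
    {"x": 0.013, "y": -0.233, "z": 0, "wx": 0, "wy": 0, "wz": 0, "hand": -0.3},
    {"x": 0.013, "y": -0.233, "z": 0, "wx": 0, "wy": 0, "wz": 0, "hand": -0.3},
  ],
)

```text
time: 1.77
tool_pos: [0.3598, -0.0493, 0.2496]
tool_rot: [-0.0, 0.998, 0.055, 0.0]
contact_force: [0.6, 1.6, 0.2]
gripper_width: 0.35
grasp_force: 0.0
```

```bash
python3 go.py .433,.3634,.14 .433,.3634,.046
```

```text
t 1.77 p [ 0.3598 -0.0493  0.2496] head 0.111 tilt [0.0001 0.0001] w 0.35 g 0.0 F [0.6 1.6 0.2] j [-0.34 -0.65  2.17  0.    1.62  1.12]
wz to .112: -0.002
.433,.3634,.14 [ 0.792 -2.68   0.731] rows>= 12
.433,.3634,.046 [0.    0.    0.627] rows>= 3
```

Call:
send_rows(
  rows=[
    {"x": 0.061, "y": -0.2062, "z": 0.056, "wx": 0, "wy": 0, "wz": 0, "hand": -0.3},
    {"x": 0.061, "y": -0.2062, "z": 0.056, "wx": 0, "wy": 0, "wz": 0, "hand": -0.3},
    {"x": 0.061, "y": -0.2062, "z": 0.056, "wx": 0, "wy": 0, "wz": 0, "hand": -0.3},
    {"x": 0.061, "y": -0.2062, "z": 0.056, "wx": 0, "wy": 0, "wz": 0, "hand": -0.3},
    {"x": 0.061, "y": -0.2062, "z": 0.056, "wx": 0, "wy": 0, "wz": 0, "hand": -0.3},
    {"x": 0.061, "y": -0.2062, "z": 0.056, "wx": 0, "wy": 0, "wz": 0, "hand": -0.3},
    {"x": 0.061, "y": -0.2062, "z": 0.056, "wx": 0, "wy": 0, "wz": 0, "hand": -0.3},
    {"x": 0.061, "y": -0.2062, "z": 0.056, "wx": 0, "wy": 0, "wz": 0, "hand": -0.3},
    {"x": 0.061, "y": -0.2062, "z": 0.056, "wx": 0, "wy": 0, "wz": 0, "hand": -0.3},
    {"x": 0.061, "y": -0.2062, "z": 0.056, "wx": 0, "wy": 0, "wz": 0, "hand": -0.3},
  ],
)

```text
time: 2.6
tool_pos: [0.4166, 0.2684, 0.1651]
tool_rot: [0.0, 0.998, 0.056, -0.0]
contact_force: [0.7, -0.1, 0.8]
gripper_width: 0.349
grasp_force: 0.0
```

Call:
send_rows(
  rows=[
    {"x": 0.061, "y": -0.2062, "z": 0.056, "wx": 0, "wy": 0, "wz": 0, "hand": -0.3},
    {"x": 0.061, "y": -0.2062, "z": 0.056, "wx": 0, "wy": 0, "wz": 0, "hand": -0.3},
    {"x": 0.061, "y": -0.2062, "z": 0.056, "wx": 0, "wy": 0, "wz": 0, "hand": -0.3},
    {"x": 0, "y": 0, "z": 0.12, "wx": 0, "wy": 0, "wz": 0, "hand": -0.3},
    {"x": 0, "y": 0, "z": 0.12, "wx": 0, "wy": 0, "wz": 0, "hand": -0.3},
    {"x": 0, "y": 0, "z": 0.12, "wx": 0, "wy": 0, "wz": 0, "hand": -0.3},
    {"x": 0, "y": 0, "z": 0.12, "wx": 0, "wy": 0, "wz": 0, "hand": -0.3},
    {"x": 0, "y": 0, "z": 0.08, "wx": 0, "wy": 0, "wz": 0, "hand": -0.3},
    {"x": 0, "y": 0, "z": 0.067, "wx": 0, "wy": 0, "wz": 0, "hand": -0.3},
    {"x": 0, "y": 0, "z": 0, "wx": 0, "wy": 0, "wz": 0, "hand": -0.3},
  ],
)

```text
time: 3.43
tool_pos: [0.4324, 0.361, 0.0442]
tool_rot: [0.001, 0.998, 0.056, -0.002]
contact_force: [-1.3, -0.5, -0.8]
gripper_width: 0.35
grasp_force: 0.0
```

```bash
python3 go.py
python3 - <<'E'
from h import *
a=grab_frame('top')[225:300,215:315]; b=grab_frame('scene')[290:390,220:340]
cv2.imwrite('pics/b1.png',np.hstack([cv2.resize(a,(400,400)),cv2.resize(b,(400,400))]))
E
```

```text
t 3.43 p [0.4324 0.361  0.0442] head 0.112 tilt [-0.0039 -0.0025] w 0.35 g 0.0 F [-1.3 -0.5 -0.8] j [ 0.56  0.13  1.9  -0.    1.12  2.02]
wz to .112: -0.001
```

View pics/b1.png

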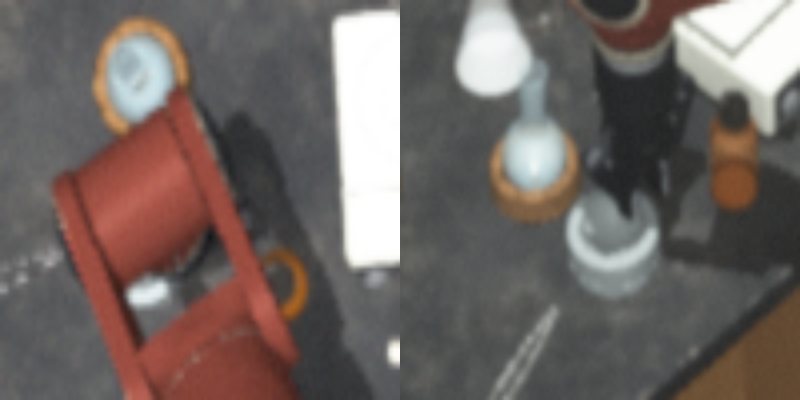

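The right panel shows one finger in the bowl's hollow and the other outside the rim, around (625,205). Now I close the gripper.

Call:
send_rows(
  rows=[
    {"x": 0, "y": -0.016, "z": -0.013, "wx": 0, "wy": 0, "wz": 0, "hand": -0.3},
    {"x": 0, "y": 0, "z": 0, "wx": 0, "wy": 0, "wz": 0, "hand": -0.3},
    {"x": 0, "y": 0, "z": 0, "wx": 0, "wy": 0, "wz": 0, "hand": -1},
    {"x": 0, "y": 0, "z": 0, "wx": 0, "wy": 0, "wz": 0, "hand": -1},
    {"x": 0, "y": 0, "z": 0, "wx": 0, "wy": 0, "wz": 0, "hand": -1},
    {"x": 0, "y": 0, "z": 0, "wx": 0, "wy": 0, "wz": 0, "hand": -1},
    {"x": 0, "y": 0, "z": 0, "wx": 0, "wy": 0, "wz": 0, "hand": -1},
    {"x": 0, "y": 0, "z": 0, "wx": 0, "wy": 0, "wz": 0, "hand": -1},
    {"x": 0, "y": 0, "z": 0, "wx": 0, "wy": 0, "wz": 0, "hand": -1},
    {"x": 0, "y": 0, "z": 0, "wx": 0, "wy": 0, "wz": 0, "hand": -1},
  ],
)

```text
time: 4.37
tool_pos: [0.4344, 0.365, 0.0502]
tool_rot: [-0.001, 0.998, 0.056, 0.001]
contact_force: [-0.8, 0.1, 5.6]
gripper_width: 0.101
grasp_force: 57.2
```

```bash
python3 go.py
```

```text
t 4.37 p [0.4344 0.365  0.0502] head 0.112 tilt [0.0016 0.0013] w 0.101 g 57.2 F [-0.8  0.1  5.6] j [0.57 0.13 1.89 0.   1.12 2.03]
wz to .112: -0.0
```

```bash
python3 go.py .4344,.365,.19 .5316,.1272,.19 .5316,.1272,.15
```

```text
t 4.37 p [0.4344 0.365  0.0502] head 0.112 tilt [0.0016 0.0013] w 0.101 g 57.2 F [-0.8  0.1  5.6] j [0.57 0.13 1.89 0.   1.12 2.03]
wz to .112: -0.0
.4344,.365,.19 [-0.     0.    -0.932] rows>= 4
.5316,.1272,.19 [0.467 1.648 0.   ] rows>= 7
.5316,.1272,.15 [0.    0.    0.267] rows>= 2
```

Call:
send_rows(
  rows=[
    {"x": 0, "y": 0, "z": -0.08, "wx": 0, "wy": 0, "wz": 0, "hand": -1},
    {"x": 0, "y": 0, "z": -0.17, "wx": 0, "wy": 0, "wz": 0, "hand": -1},
    {"x": 0, "y": 0, "z": -0.17, "wx": 0, "wy": 0, "wz": 0, "hand": -1},
    {"x": 0, "y": 0, "z": -0.17, "wx": 0, "wy": 0, "wz": 0, "hand": -1},
    {"x": 0, "y": 0, "z": -0.17, "wx": 0, "wy": 0, "wz": 0, "hand": -1},
    {"x": 0, "y": 0, "z": -0.172, "wx": 0, "wy": 0, "wz": 0, "hand": -1},
    {"x": 0.0467, "y": 0.1648, "z": 0, "wx": 0, "wy": 0, "wz": 0, "hand": -1},
    {"x": 0.0467, "y": 0.1648, "z": 0, "wx": 0, "wy": 0, "wz": 0, "hand": -1},
    {"x": 0.0467, "y": 0.1648, "z": 0, "wx": 0, "wy": 0, "wz": 0, "hand": -1},
    {"x": 0.0467, "y": 0.1648, "z": 0, "wx": 0, "wy": 0, "wz": 0, "hand": -1},
  ],
)

```text
time: 5.2
tool_pos: [0.4723, 0.2681, 0.1886]
tool_rot: [0.0, 0.998, 0.056, -0.0]
contact_force: [0.4, 0.1, -2.4]
gripper_width: 0.101
grasp_force: 57.3
```

Call:
send_rows(
  rows=[
    {"x": 0.0467, "y": 0.1648, "z": 0, "wx": 0, "wy": 0, "wz": 0, "hand": -1},
    {"x": 0.0467, "y": 0.1648, "z": 0, "wx": 0, "wy": 0, "wz": 0, "hand": -1},
    {"x": 0.0467, "y": 0.1648, "z": 0, "wx": 0, "wy": 0, "wz": 0, "hand": -1},
    {"x": 0.0467, "y": 0.1648, "z": 0, "wx": 0, "wy": 0, "wz": 0, "hand": -1},
    {"x": 0.0467, "y": 0.1648, "z": 0, "wx": 0, "wy": 0, "wz": 0, "hand": -1},
    {"x": 0.0467, "y": 0.1648, "z": 0, "wx": 0, "wy": 0, "wz": 0, "hand": -1},
    {"x": 0, "y": 0, "z": 0.13, "wx": 0, "wy": 0, "wz": 0, "hand": -1},
    {"x": 0, "y": 0, "z": 0.13, "wx": 0, "wy": 0, "wz": 0, "hand": -1},
    {"x": 0, "y": 0, "z": 0, "wx": 0, "wy": 0, "wz": 0, "hand": -1},
    {"x": 0, "y": 0, "z": 0, "wx": 0, "wy": 0, "wz": 0, "hand": -1},
  ],
)

```text
time: 6.03
tool_pos: [0.5293, 0.1263, 0.148]
tool_rot: [0.0, 0.998, 0.056, -0.002]
contact_force: [0.3, 0.7, -1.4]
gripper_width: 0.104
grasp_force: 57.4
```

```bash
python3 go.py .5316,.1272,.136
python3 - <<'E'
from h import *
a=grab_frame('top')[215:305,265:365]; b=grab_frame('scene')[255:345,275:375]
cv2.imwrite('pics/b2.png',np.hstack([cv2.resize(a,(400,360)),cv2.resize(b,(400,360))]))
E
```

```text
t 6.03 p [0.5293 0.1263 0.148 ] head 0.111 tilt [-0.004  -0.0005] w 0.104 g 57.4 F [ 0.3  0.7 -1.4] j [ 0.1  -0.05  1.89 -0.    1.3   1.56]
wz to .112: -0.001
.5316,.1272,.136 [ 0.016 -0.004  0.08 ] rows>= 1
```

View pics/b2.png

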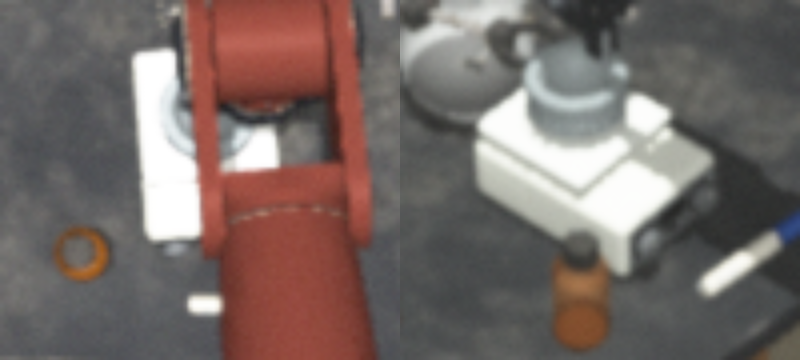

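The bowl hangs level over the plate, at about (575,90) in the right panel. I'll lower it, release and raise.

Call:
send_rows(
  rows=[
    {"x": 0, "y": 0, "z": 0, "wx": 0, "wy": 0, "wz": 0, "hand": -1},
    {"x": 0, "y": 0, "z": 0.03, "wx": 0, "wy": 0, "wz": 0, "hand": -1},
    {"x": 0, "y": 0, "z": 0.03, "wx": 0, "wy": 0, "wz": 0, "hand": -1},
    {"x": 0, "y": 0, "z": 0.01, "wx": 0, "wy": 0, "wz": 0, "hand": -1},
    {"x": 0, "y": 0, "z": 0, "wx": 0, "wy": 0, "wz": 0, "hand": -1},
    {"x": 0, "y": 0, "z": 0, "wx": 0, "wy": 0, "wz": 0, "hand": -1},
    {"x": 0, "y": 0, "z": 0, "wx": 0, "wy": 0, "wz": 0, "hand": -1},
    {"x": 0, "y": 0, "z": 0, "wx": 0, "wy": 0, "wz": 0, "hand": -1},
    {"x": 0, "y": 0, "z": 0, "wx": 0, "wy": 0, "wz": 0, "hand": -1},
    {"x": 0, "y": 0, "z": 0, "wx": 0, "wy": 0, "wz": 0, "hand": -1},
  ],
)

```text
time: 6.97
tool_pos: [0.5309, 0.1266, 0.1391]
tool_rot: [-0.0, 0.998, 0.056, 0.0]
contact_force: [-0.7, 0.3, -2.7]
gripper_width: 0.104
grasp_force: 57.4
```

```bash
python3 go.py .5316,.1272,.136
```

```text
t 6.97 p [0.5309 0.1266 0.1391] head 0.112 tilt [0.0002 0.    ] w 0.104 g 57.4 F [-0.7  0.3 -2.7] j [ 0.1  -0.04  1.9   0.    1.28  1.56]
wz to .112: -0.0
.5316,.1272,.136 [ 0.005 -0.004  0.021] rows>= 1
```

Call:
send_rows(
  rows=[
    {"x": 0.005, "y": -0.004, "z": 0.02, "wx": 0, "wy": 0, "wz": 0, "hand": -1},
    {"x": 0, "y": 0, "z": 0, "wx": 0, "wy": 0, "wz": 0, "hand": -1},
    {"x": 0, "y": 0, "z": 0, "wx": 0, "wy": 0, "wz": 0, "hand": -1},
    {"x": 0, "y": 0, "z": 0, "wx": 0, "wy": 0, "wz": 0, "hand": -0.4},
    {"x": 0, "y": 0, "z": 0, "wx": 0, "wy": 0, "wz": 0, "hand": -0.4},
    {"x": 0, "y": 0, "z": 0, "wx": 0, "wy": 0, "wz": 0, "hand": -0.4},
    {"x": 0, "y": 0, "z": 0, "wx": 0, "wy": 0, "wz": 0, "hand": -0.4},
    {"x": 0, "y": 0, "z": -0.1, "wx": 0, "wy": 0, "wz": 0, "hand": -0.4},
    {"x": 0, "y": 0, "z": -0.2, "wx": 0, "wy": 0, "wz": 0, "hand": -0.4},
    {"x": 0, "y": 0, "z": -0.2, "wx": 0, "wy": 0, "wz": 0, "hand": -0.4},
  ],
)

```text
time: 7.8
tool_pos: [0.5304, 0.1271, 0.2104]
tool_rot: [0.0, 0.998, 0.056, -0.002]
contact_force: [0.6, 0.3, 0.1]
gripper_width: 0.299
grasp_force: 0.0
```

```bash
python3 go.py .45,.30,.25 .38,-0.15,.25
```

```text
t 7.8 p [0.5304 0.1271 0.2104] head 0.112 tilt [-0.0035 -0.0003] w 0.299 g 0.0 F [0.6 0.3 0.1] j [ 0.1  -0.11  1.84  0.    1.42  1.56]
wz to .112: -0.001
.45,.30,.25 [-0.404 -1.205 -0.264] rows>= 6
.38,-0.15,.25 [-0.799  2.929  0.   ] rows>= 12
```

Call:
send_rows(
  rows=[
    {"x": -0.12, "y": 0.172, "z": -0.026, "wx": 0, "wy": 0, "wz": 0, "hand": 0},
    {"x": -0.12, "y": 0.172, "z": -0.026, "wx": 0, "wy": 0, "wz": 0, "hand": 0},
    {"x": -0.12, "y": 0.172, "z": -0.026, "wx": 0, "wy": 0, "wz": 0, "hand": 0},
    {"x": -0.12, "y": 0.172, "z": -0.026, "wx": 0, "wy": 0, "wz": 0, "hand": 0},
    {"x": -0.12, "y": 0.172, "z": -0.026, "wx": 0, "wy": 0, "wz": 0, "hand": 0},
    {"x": -0.12, "y": 0.172, "z": -0.026, "wx": 0, "wy": 0, "wz": 0, "hand": 0},
    {"x": -0.12, "y": 0.172, "z": -0.026, "wx": 0, "wy": 0, "wz": 0, "hand": 0},
    {"x": -0.12, "y": 0.172, "z": -0.026, "wx": 0, "wy": 0, "wz": 0, "hand": 0},
    {"x": -0.12, "y": 0.172, "z": -0.026, "wx": 0, "wy": 0, "wz": 0, "hand": 0},
    {"x": -0.12, "y": 0.172, "z": -0.026, "wx": 0, "wy": 0, "wz": 0, "hand": 0},
  ],
)

```text
time: 8.63
tool_pos: [0.3805, -0.1503, 0.2506]
tool_rot: [0.0, 0.998, 0.056, 0.001]
contact_force: [0.4, 0.1, 0.2]
gripper_width: 0.501
grasp_force: 0.0
```

```bash
python3 - <<'E'
from h import *
T=grab_frame('top');S=grab_frame('scene');cv2.imwrite('pics/top1.png',T);cv2.imwrite('pics/scene1.png',S)
a=T[215:275,235:345]; b=S[260:350,245:365]
cv2.imwrite('pics/b3.png',np.vstack([np.pad(cv2.resize(a,(550,300),interpolation=2),((0,0),(0,50),(0,0))),cv2.resize(b,(600,450),interpolation=2)])[:,:][:600] if 0 else np.hstack([cv2.resize(T[215:275,280:340],(400,400),interpolation=2),cv2.resize(S[255:315,290:350],(400,400),interpolation=2)]))
cv2.imwrite('pics/f3.png',np.hstack([cv2.resize(T[222:258,232:268],(400,400),interpolation=2),cv2.resize(S[300:350,240:290],(400,400),interpolation=2)]))
E
python3 go.py
```

```text
t 8.73 p [ 0.3802 -0.1523  0.2512] head 0.106 tilt [ 0.0016 -0.0024] w 0.501 g 0.0 F [ 0.7  0.  -0.3] j [-0.56 -0.51  2.08 -0.    1.56  0.9 ]
wz to .112: -0.008
```

View pics/b3.png

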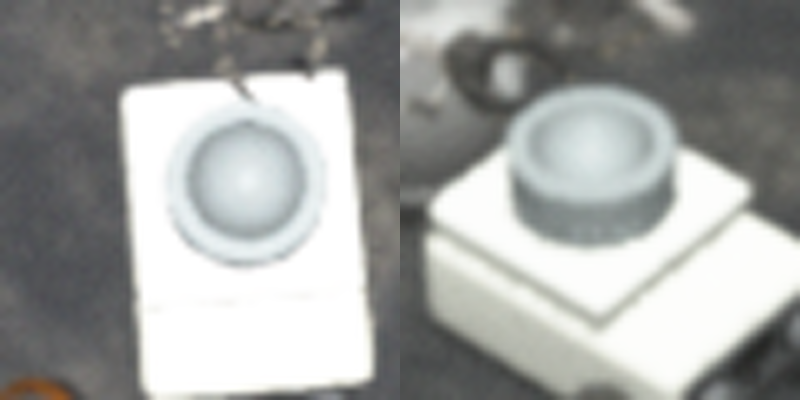

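View pics/f3.png

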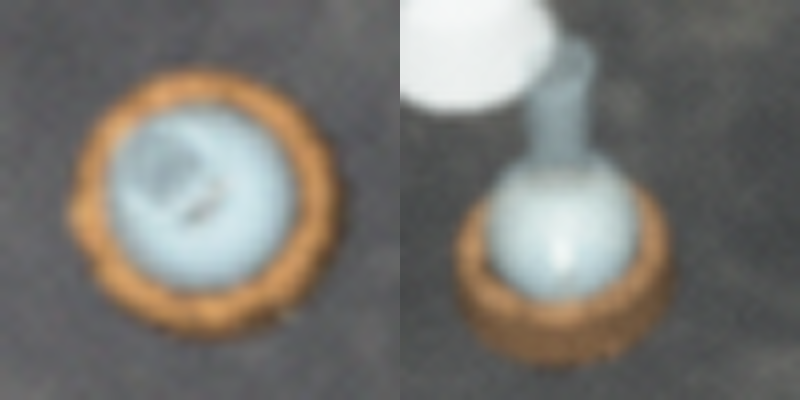

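The left panel puts the bowl rim's middle at (247,183) and the right panel at (593,147), so the bowl sits flat on the plate. In the flask picture the ball's middle is at (202,197) in the top view and (563,225) in the scene view, and the neck's mouth at about (157,160) and (575,50).

Run:
```python
from h import *
np.set_printoptions(precision=4,suppress=True)
f=lambda u,v,s,x,y:((u+.5)/s-.5+x,(v+.5)/s-.5+y)
B=f(247,183,400/60,280,215);C=f(193,147,400/60,290,255)
print('bowl',onz('top',B,.121),onz('scene',C,.121),tri(B,C))
T1=f(202,197,400/36,232,222);S1=f(163,225,8,240,300);print('ball',onz('top',T1,.037),onz('scene',S1,.037),tri(T1,S1))
T2=f(157,160,400/36,232,222);S2=f(175,50,8,240,300);print('mouth',onz('top',T2,.127),onz('scene',S2,.129),tri(T2,S2))
T=cv2.imread('pics/top1.png')
c=blobs(T,(234,222,268,256),(5,70,60),(20,255,255));w=np.array([onz('top',p,.029) for p in c]);print('cork',w.min(0),w.max(0),(w.min(0)+w.max(0))/2)
```

```text
bowl [0.5263 0.1615] [0.5234 0.1636] [0.5266 0.1612 0.1176]
ball [0.5422 0.4049] [0.5415 0.4054] [0.5422 0.405  0.0362]
mouth [0.5396 0.4063] [0.5374 0.3932] [0.5343 0.4011 0.1377]
cork [0.4959 0.3594] [0.5867 0.4494] [0.5413 0.4044]
```

```bash
python3 go.py .5415,.4048,.20 .5415,.4048,.113
```

```text
t 8.73 p [ 0.3802 -0.1523  0.2512] head 0.106 tilt [ 0.0016 -0.0024] w 0.501 g 0.0 F [ 0.7  0.  -0.3] j [-0.56 -0.51  2.08 -0.    1.56  0.9 ]
wz to .112: -0.008
.5415,.4048,.20 [ 1.483 -3.571  0.341] rows>= 16
.5415,.4048,.113 [0.   0.   0.58] rows>= 3
```

Call:
send_rows(
  rows=[
    {"x": 0.0927, "y": -0.2232, "z": 0.0213, "wx": 0, "wy": 0, "wz": 0, "hand": 0.3},
    {"x": 0.0927, "y": -0.2232, "z": 0.0213, "wx": 0, "wy": 0, "wz": 0, "hand": 0.3},
    {"x": 0.0927, "y": -0.2232, "z": 0.0213, "wx": 0, "wy": 0, "wz": 0, "hand": 0.3},
    {"x": 0.0927, "y": -0.2232, "z": 0.0213, "wx": 0, "wy": 0, "wz": 0, "hand": 0.3},
    {"x": 0.0927, "y": -0.2232, "z": 0.0213, "wx": 0, "wy": 0, "wz": 0, "hand": 0.3},
    {"x": 0.0927, "y": -0.2232, "z": 0.0213, "wx": 0, "wy": 0, "wz": 0, "hand": 0.3},
    {"x": 0.0927, "y": -0.2232, "z": 0.0213, "wx": 0, "wy": 0, "wz": 0, "hand": 0.3},
    {"x": 0.0927, "y": -0.2232, "z": 0.0213, "wx": 0, "wy": 0, "wz": 0, "hand": 0.3},
    {"x": 0.0927, "y": -0.2232, "z": 0.0213, "wx": 0, "wy": 0, "wz": 0, "hand": 0.3},
    {"x": 0.0927, "y": -0.2232, "z": 0.0213, "wx": 0, "wy": 0, "wz": 0, "hand": 0.3},
  ],
)

```text
time: 9.57
tool_pos: [0.4821, 0.2019, 0.2179]
tool_rot: [-0.0, 0.998, 0.056, 0.0]
contact_force: [1.3, 0.0, -0.1]
gripper_width: 0.651
grasp_force: 0.0
```

Call:
send_rows(
  rows=[
    {"x": 0.0927, "y": -0.2232, "z": 0.0213, "wx": 0, "wy": 0, "wz": 0, "hand": 0.3},
    {"x": 0.0927, "y": -0.2232, "z": 0.0213, "wx": 0, "wy": 0, "wz": 0, "hand": 0.3},
    {"x": 0.0927, "y": -0.2232, "z": 0.0213, "wx": 0, "wy": 0, "wz": 0, "hand": 0.3},
    {"x": 0.0927, "y": -0.2232, "z": 0.0213, "wx": 0, "wy": 0, "wz": 0, "hand": 0.3},
    {"x": 0.0927, "y": -0.2232, "z": 0.0213, "wx": 0, "wy": 0, "wz": 0, "hand": 0.3},
    {"x": 0.0927, "y": -0.2232, "z": 0.0213, "wx": 0, "wy": 0, "wz": 0, "hand": 0.3},
    {"x": 0, "y": 0, "z": 0, "wx": 0, "wy": 0, "wz": 0, "hand": 0.3},
    {"x": 0, "y": 0, "z": 0, "wx": 0, "wy": 0, "wz": 0, "hand": 0.3},
    {"x": 0, "y": 0, "z": 0, "wx": 0, "wy": 0, "wz": 0, "hand": 0.3},
    {"x": 0, "y": 0, "z": 0, "wx": 0, "wy": 0, "wz": 0, "hand": 0.3},
  ],
)

```text
time: 10.4
tool_pos: [0.5425, 0.4074, 0.1992]
tool_rot: [0.0, 0.998, 0.056, 0.0]
contact_force: [-0.4, -0.4, -1.0]
gripper_width: 0.654
grasp_force: 0.0
```

```bash
python3 go.py .5415,.4048,.113
```

```text
t 10.4 p [0.5425 0.4074 0.1992] head 0.111 tilt [ 0.0001 -0.0001] w 0.654 g 0.0 F [-0.4 -0.4 -1. ] j [ 0.53  0.21  1.53 -0.    1.4   1.99]
wz to .112: -0.001
.5415,.4048,.113 [-0.009  0.017  0.575] rows>= 3
```

Call:
send_rows(
  rows=[
    {"x": -0.009, "y": 0.017, "z": 0.07, "wx": 0, "wy": 0, "wz": 0, "hand": 0.3},
    {"x": 0, "y": 0, "z": 0.11, "wx": 0, "wy": 0, "wz": 0, "hand": 0.3},
    {"x": 0, "y": 0, "z": 0.11, "wx": 0, "wy": 0, "wz": 0, "hand": 0.3},
    {"x": 0, "y": 0, "z": 0.11, "wx": 0, "wy": 0, "wz": 0, "hand": 0.3},
    {"x": 0, "y": 0, "z": 0.11, "wx": 0, "wy": 0, "wz": 0, "hand": 0.3},
    {"x": 0, "y": 0, "z": 0.065, "wx": 0, "wy": 0, "wz": 0, "hand": 0.3},
    {"x": 0, "y": 0, "z": 0, "wx": 0, "wy": 0, "wz": 0, "hand": 0.3},
    {"x": 0, "y": 0, "z": 0, "wx": 0, "wy": 0, "wz": 0, "hand": 0},
    {"x": 0, "y": 0, "z": 0, "wx": 0, "wy": 0, "wz": 0, "hand": -0.2},
    {"x": 0, "y": 0, "z": 0, "wx": 0, "wy": 0, "wz": 0, "hand": -0.2},
  ],
)

```text
time: 11.23
tool_pos: [0.5426, 0.4056, 0.1144]
tool_rot: [-0.001, 0.998, 0.056, 0.001]
contact_force: [-0.2, -0.1, -0.2]
gripper_width: 0.405
grasp_force: 0.0
```

Call:
send_rows(
  rows=[
    {"x": 0, "y": 0, "z": 0, "wx": 0, "wy": 0, "wz": 0, "hand": -0.3},
    {"x": 0, "y": 0, "z": 0, "wx": 0, "wy": 0, "wz": 0, "hand": -0.3},
    {"x": 0, "y": 0, "z": 0, "wx": 0, "wy": 0, "wz": 0, "hand": -1},
    {"x": 0, "y": 0, "z": 0, "wx": 0, "wy": 0, "wz": 0, "hand": -1},
    {"x": 0, "y": 0, "z": 0, "wx": 0, "wy": 0, "wz": 0, "hand": -1},
    {"x": 0, "y": 0, "z": 0, "wx": 0, "wy": 0, "wz": 0, "hand": -1},
    {"x": 0, "y": 0, "z": 0, "wx": 0, "wy": 0, "wz": 0, "hand": -1},
    {"x": 0, "y": 0, "z": 0, "wx": 0, "wy": 0, "wz": 0, "hand": -1},
    {"x": 0, "y": 0, "z": 0, "wx": 0, "wy": 0, "wz": 0, "hand": -1},
    {"x": 0, "y": 0, "z": 0, "wx": 0, "wy": 0, "wz": 0, "hand": -1},
  ],
)

```text
time: 12.07
tool_pos: [0.5422, 0.4058, 0.1137]
tool_rot: [-0.001, 0.998, 0.056, 0.001]
contact_force: [-0.2, 1.5, 5.4]
gripper_width: 0.313
grasp_force: 58.8
```

```bash
python3 go.py .5415,.4048,.275 .526,.1628,.275 .526,.1628,.207
```

```text
t 12.07 p [0.5422 0.4058 0.1137] head 0.112 tilt [0.0014 0.0014] w 0.313 g 58.8 F [-0.2  1.5  5.4] j [0.53 0.28 1.59 0.   1.27 1.99]
wz to .112: -0.0
.5415,.4048,.275 [-0.006  0.006 -1.076] rows>= 5
.526,.1628,.275 [-0.283  1.592  0.   ] rows>= 7
.526,.1628,.207 [0.    0.    0.453] rows>= 2
```

Call:
send_rows(
  rows=[
    {"x": -0.006, "y": 0.006, "z": -0.06, "wx": 0, "wy": 0, "wz": 0, "hand": -1},
    {"x": 0, "y": 0, "z": -0.145, "wx": 0, "wy": 0, "wz": 0, "hand": -1},
    {"x": 0, "y": 0, "z": -0.145, "wx": 0, "wy": 0, "wz": 0, "hand": -1},
    {"x": 0, "y": 0, "z": -0.145, "wx": 0, "wy": 0, "wz": 0, "hand": -1},
    {"x": 0, "y": 0, "z": -0.145, "wx": 0, "wy": 0, "wz": 0, "hand": -1},
    {"x": 0, "y": 0, "z": -0.145, "wx": 0, "wy": 0, "wz": 0, "hand": -1},
    {"x": 0, "y": 0, "z": -0.145, "wx": 0, "wy": 0, "wz": 0, "hand": -1},
    {"x": 0, "y": 0, "z": -0.146, "wx": 0, "wy": 0, "wz": 0, "hand": -1},
    {"x": -0.024, "y": 0.132, "z": 0, "wx": 0, "wy": 0, "wz": 0, "hand": -1},
    {"x": -0.024, "y": 0.132, "z": 0, "wx": 0, "wy": 0, "wz": 0, "hand": -1},
  ],
)

```text
time: 12.9
tool_pos: [0.5383, 0.3639, 0.2755]
tool_rot: [0.0, 0.998, 0.056, 0.001]
contact_force: [0.6, -1.0, -1.1]
gripper_width: 0.318
grasp_force: 59.3
```

Call:
send_rows(
  rows=[
    {"x": -0.024, "y": 0.15, "z": 0, "wx": 0, "wy": 0, "wz": 0, "hand": -1},
    {"x": -0.024, "y": 0.15, "z": 0, "wx": 0, "wy": 0, "wz": 0, "hand": -1},
    {"x": -0.024, "y": 0.15, "z": 0, "wx": 0, "wy": 0, "wz": 0, "hand": -1},
    {"x": -0.024, "y": 0.15, "z": 0, "wx": 0, "wy": 0, "wz": 0, "hand": -1},
    {"x": -0.024, "y": 0.15, "z": 0, "wx": 0, "wy": 0, "wz": 0, "hand": -1},
    {"x": -0.024, "y": 0.15, "z": 0, "wx": 0, "wy": 0, "wz": 0, "hand": -1},
    {"x": -0.024, "y": 0.15, "z": 0, "wx": 0, "wy": 0, "wz": 0, "hand": -1},
    {"x": -0.024, "y": 0.15, "z": 0, "wx": 0, "wy": 0, "wz": 0, "hand": -1},
    {"x": -0.043, "y": 0.13, "z": 0, "wx": 0, "wy": 0, "wz": 0, "hand": -1},
    {"x": 0, "y": 0, "z": 0, "wx": 0, "wy": 0, "wz": 0, "hand": -1},
  ],
)

```text
time: 13.73
tool_pos: [0.5243, 0.1585, 0.2729]
tool_rot: [0.001, 0.999, 0.054, -0.002]
contact_force: [0.1, 0.2, -1.0]
gripper_width: 0.316
grasp_force: 59.4
```

Call:
send_rows(
  rows=[
    {"x": 0, "y": 0, "z": 0, "wx": 0, "wy": 0, "wz": 0, "hand": -1},
    {"x": 0, "y": 0, "z": 0, "wx": 0, "wy": 0, "wz": 0, "hand": -1},
    {"x": 0, "y": 0, "z": 0, "wx": 0, "wy": 0, "wz": 0, "hand": -1},
    {"x": 0, "y": 0, "z": 0, "wx": 0, "wy": 0, "wz": 0, "hand": -1},
    {"x": 0, "y": 0, "z": 0, "wx": 0, "wy": 0, "wz": 0, "hand": -1},
    {"x": 0, "y": 0, "z": 0, "wx": 0, "wy": 0, "wz": 0, "hand": -1},
    {"x": 0, "y": 0, "z": 0, "wx": 0, "wy": 0, "wz": 0, "hand": -1},
    {"x": 0, "y": 0, "z": 0, "wx": 0, "wy": 0, "wz": 0, "hand": -1},
    {"x": 0, "y": 0, "z": 0, "wx": 0, "wy": 0, "wz": 0, "hand": -1},
    {"x": 0, "y": 0, "z": 0, "wx": 0, "wy": 0, "wz": 0, "hand": -1},
  ],
)

```text
time: 14.57
tool_pos: [0.5254, 0.1619, 0.2741]
tool_rot: [-0.0, 0.998, 0.056, -0.0]
contact_force: [-0.5, 0.4, -1.6]
gripper_width: 0.313
grasp_force: 59.4
```

```bash
python3 go.py .526,.1628,.22 .526,.1628,.207
python3 - <<'E'
from h import *
T=grab_frame('top');S=grab_frame('scene')
cv2.imwrite('pics/b4.png',np.hstack([cv2.resize(T[200:280,260:340],(400,400),interpolation=2),cv2.resize(S[225:315,275:365],(400,400),interpolation=2)]))
E
```

```text
t 14.57 p [0.5254 0.1619 0.2741] head 0.112 tilt [-0.  0.] w 0.313 g 59.4 F [-0.5  0.4 -1.6] j [ 0.16 -0.14  1.76  0.    1.52  1.62]
wz to .112: -0.0
.526,.1628,.22 [ 0.005 -0.005  0.36 ] rows>= 2
.526,.1628,.207 [0.    0.    0.087] rows>= 1
```

View pics/b4.png

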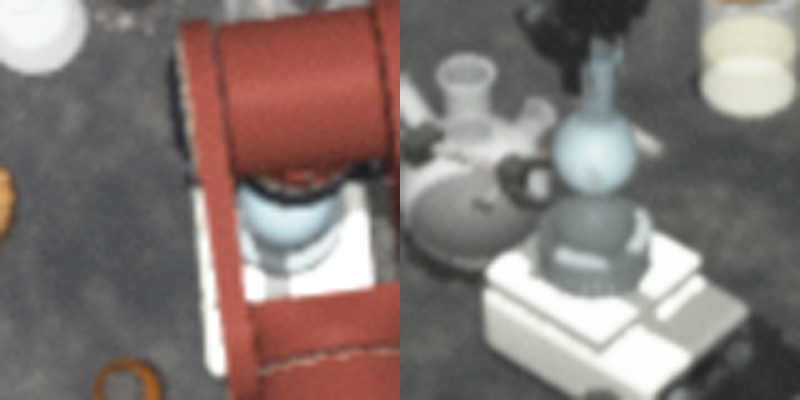

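The flask hangs upright, its ball at (594,152) in the right panel, centred above the bowl at (594,240). I'll lower it.

Call:
send_rows(
  rows=[
    {"x": 0.005, "y": -0.005, "z": 0.06, "wx": 0, "wy": 0, "wz": 0, "hand": -1},
    {"x": 0, "y": 0, "z": 0.07, "wx": 0, "wy": 0, "wz": 0, "hand": -1},
    {"x": 0, "y": 0, "z": 0.07, "wx": 0, "wy": 0, "wz": 0, "hand": -1},
    {"x": 0, "y": 0, "z": 0.07, "wx": 0, "wy": 0, "wz": 0, "hand": -1},
    {"x": 0, "y": 0, "z": 0.06, "wx": 0, "wy": 0, "wz": 0, "hand": -1},
    {"x": 0, "y": 0, "z": 0.04, "wx": 0, "wy": 0, "wz": 0, "hand": -1},
    {"x": 0, "y": 0, "z": 0.04, "wx": 0, "wy": 0, "wz": 0, "hand": -1},
    {"x": 0, "y": 0, "z": 0.02, "wx": 0, "wy": 0, "wz": 0, "hand": -1},
    {"x": 0, "y": 0, "z": 0.01, "wx": 0, "wy": 0, "wz": 0, "hand": -1},
    {"x": 0, "y": 0, "z": 0, "wx": 0, "wy": 0, "wz": 0, "hand": -1},
  ],
)

```text
time: 15.5
tool_pos: [0.5263, 0.1627, 0.2082]
tool_rot: [-0.0, 0.998, 0.056, 0.0]
contact_force: [-0.7, 0.0, -1.1]
gripper_width: 0.315
grasp_force: 59.4
```

Call:
send_rows(
  rows=[
    {"x": 0, "y": 0, "z": 0, "wx": 0, "wy": 0, "wz": 0, "hand": -1},
    {"x": 0, "y": 0, "z": 0, "wx": 0, "wy": 0, "wz": 0, "hand": -1},
    {"x": 0, "y": 0, "z": 0, "wx": 0, "wy": 0, "wz": 0, "hand": -1},
    {"x": 0, "y": 0, "z": 0, "wx": 0, "wy": 0, "wz": 0, "hand": -1},
    {"x": 0, "y": 0, "z": 0, "wx": 0, "wy": 0, "wz": 0, "hand": -1},
    {"x": 0, "y": 0, "z": 0, "wx": 0, "wy": 0, "wz": 0, "hand": -1},
    {"x": 0, "y": 0, "z": 0, "wx": 0, "wy": 0, "wz": 0, "hand": -1},
    {"x": 0, "y": 0, "z": 0, "wx": 0, "wy": 0, "wz": 0, "hand": -1},
    {"x": 0, "y": 0, "z": 0, "wx": 0, "wy": 0, "wz": 0, "hand": -1},
    {"x": 0, "y": 0, "z": 0, "wx": 0, "wy": 0, "wz": 0, "hand": -1},
  ],
)

```text
time: 16.33
tool_pos: [0.5262, 0.1627, 0.2082]
tool_rot: [-0.0, 0.998, 0.056, 0.0]
contact_force: [0.7, -0.0, -0.1]
gripper_width: 0.313
grasp_force: 59.4
```

```bash
python3 go.py .526,.1628,.206
```

```text
t 16.33 p [0.5262 0.1627 0.2082] head 0.112 tilt [0.0003 0.0001] w 0.313 g 59.4 F [ 0.7 -0.  -0.1] j [ 0.16 -0.1   1.83  0.    1.41  1.62]
wz to .112: -0.001
.526,.1628,.206 [-0.001 -0.001  0.015] rows>= 1
```

Another 2.5 mm down, then release gently and raise.

Call:
send_rows(
  rows=[
    {"x": 0, "y": 0, "z": 0.01, "wx": 0, "wy": 0, "wz": 0, "hand": -1},
    {"x": 0, "y": 0, "z": 0.007, "wx": 0, "wy": 0, "wz": 0, "hand": -1},
    {"x": 0, "y": 0, "z": 0, "wx": 0, "wy": 0, "wz": 0, "hand": -1},
    {"x": 0, "y": 0, "z": 0, "wx": 0, "wy": 0, "wz": 0, "hand": -1},
    {"x": 0, "y": 0, "z": 0, "wx": 0, "wy": 0, "wz": 0, "hand": -0.3},
    {"x": 0, "y": 0, "z": 0, "wx": 0, "wy": 0, "wz": 0, "hand": -0.2},
    {"x": 0, "y": 0, "z": 0, "wx": 0, "wy": 0, "wz": 0, "hand": 0},
    {"x": 0, "y": 0, "z": 0, "wx": 0, "wy": 0, "wz": 0, "hand": 0.3},
    {"x": 0, "y": 0, "z": 0, "wx": 0, "wy": 0, "wz": 0, "hand": 0.3},
    {"x": 0, "y": 0, "z": 0, "wx": 0, "wy": 0, "wz": 0, "hand": 0.3},
  ],
)

```text
time: 17.17
tool_pos: [0.5258, 0.1627, 0.2051]
tool_rot: [-0.0, 0.998, 0.056, -0.0]
contact_force: [0.1, -0.0, -0.9]
gripper_width: 0.65
grasp_force: 0.0
```

Call:
send_rows(
  rows=[
    {"x": 0, "y": 0, "z": -0.06, "wx": 0, "wy": 0, "wz": 0, "hand": 0.3},
    {"x": 0, "y": 0, "z": -0.12, "wx": 0, "wy": 0, "wz": 0, "hand": 0.3},
    {"x": 0, "y": 0, "z": -0.12, "wx": 0, "wy": 0, "wz": 0, "hand": 0.3},
    {"x": 0, "y": 0, "z": -0.12, "wx": 0, "wy": 0, "wz": 0, "hand": 0.3},
    {"x": 0, "y": 0, "z": -0.12, "wx": 0, "wy": 0, "wz": 0, "hand": 0.3},
    {"x": -0.1, "y": -0.16, "z": 0, "wx": 0, "wy": 0, "wz": 0, "hand": 0},
    {"x": -0.1, "y": -0.16, "z": 0, "wx": 0, "wy": 0, "wz": 0, "hand": 0},
    {"x": -0.1, "y": -0.16, "z": 0, "wx": 0, "wy": 0, "wz": 0, "hand": 0},
    {"x": -0.1, "y": -0.16, "z": 0, "wx": 0, "wy": 0, "wz": 0, "hand": 0},
    {"x": 0, "y": 0, "z": 0, "wx": 0, "wy": 0, "wz": 0, "hand": 0},
  ],
)

```text
time: 18.0
tool_pos: [0.4535, 0.2543, 0.2875]
tool_rot: [-0.001, 0.998, 0.058, 0.0]
contact_force: [0.7, -0.3, -0.3]
gripper_width: 0.496
grasp_force: 0.0
```

```bash
python3 - <<'E'
from h import *
T=grab_frame('top');S=grab_frame('scene')
cv2.imwrite('pics/b5.png',np.hstack([cv2.resize(T[205:285,230:350],(600,400),interpolation=2),cv2.resize(S[245:365,290:350],(200,400),interpolation=2)]))
cv2.imwrite('pics/top2.png',T);cv2.imwrite('pics/scene2.png',S)
E
python3 go.py
```

```text
t 18.1 p [0.4555 0.252  0.2873] head 0.114 tilt [ 0.0013 -0.    ] w 0.499 g 0.0 F [ 0.2 -0.   0.3] j [ 0.36 -0.22  1.81 -0.    1.55  1.82]
wz to .112: 0.002
```

View pics/b5.png

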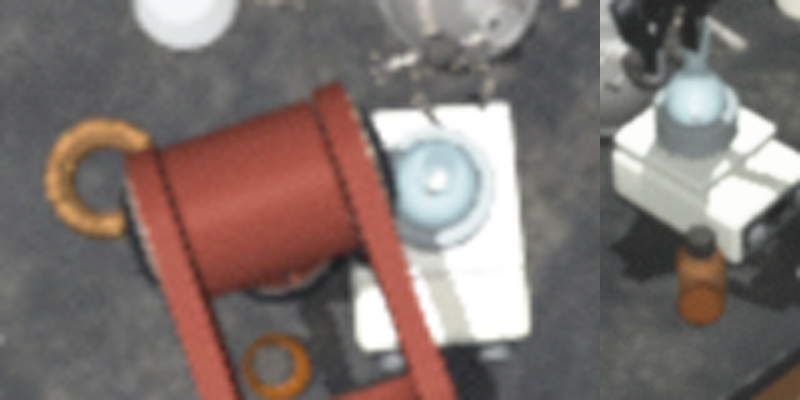

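The flask stands upright in the bowl, at (437,185) on the left and (697,110) on the right. The cork remains around (107,178). Before grasping the cork I check the space around it.

```bash
python3 - <<'E'
from h import *
np.set_printoptions(precision=3,suppress=True)
for n,p in(('big1 cap',(212,201)),('big2',(186,222)),('erlen',(266,204))):print(n,onz('top',p,0.02),onz('top',p,.15))
for p in((206,335),(196,360)):print(onz('scene',p,.0))
T=cv2.imread('pics/top2.png');c=blobs(T,(234,222,255,256),(5,70,60),(20,255,255));w=np.array([onz('top',p,.029) for p in c]);print('cork',w.min(0),w.max(0))
E
python3 go.py .5376,.4393,.12 .5376,.4393,.026
```

```text
big1 cap [0.685 0.555] [0.654 0.524]
big2 [0.603 0.646] [0.578 0.607]
erlen [0.68  0.353] [0.649 0.339]
[0.668 0.534]
[0.6   0.617]
cork [0.496 0.387] [0.585 0.448]
t 18.1 p [0.4555 0.252  0.2873] head 0.114 tilt [ 0.0013 -0.    ] w 0.499 g 0.0 F [ 0.2 -0.   0.3] j [ 0.36 -0.22  1.81 -0.    1.55  1.82]
wz to .112: 0.002
.5376,.4393,.12 [ 0.684 -1.18   1.115] rows>= 7
.5376,.4393,.026 [0.    0.    0.627] rows>= 3
```

Call:
send_rows(
  rows=[
    {"x": 0.076, "y": -0.131, "z": 0.124, "wx": 0, "wy": 0, "wz": 0, "hand": 0.05},
    {"x": 0.076, "y": -0.131, "z": 0.124, "wx": 0, "wy": 0, "wz": 0, "hand": 0.05},
    {"x": 0.076, "y": -0.131, "z": 0.124, "wx": 0, "wy": 0, "wz": 0, "hand": 0.05},
    {"x": 0.076, "y": -0.131, "z": 0.124, "wx": 0, "wy": 0, "wz": 0, "hand": 0.05},
    {"x": 0.076, "y": -0.131, "z": 0.124, "wx": 0, "wy": 0, "wz": 0, "hand": 0.05},
    {"x": 0.076, "y": -0.131, "z": 0.124, "wx": 0, "wy": 0, "wz": 0, "hand": 0.05},
    {"x": 0.076, "y": -0.131, "z": 0.124, "wx": 0, "wy": 0, "wz": 0, "hand": 0.05},
    {"x": 0.076, "y": -0.131, "z": 0.124, "wx": 0, "wy": 0, "wz": 0, "hand": 0.05},
    {"x": 0.076, "y": -0.131, "z": 0.124, "wx": 0, "wy": 0, "wz": 0, "hand": 0.05},
    {"x": 0, "y": 0, "z": 0, "wx": 0, "wy": 0, "wz": 0, "hand": 0.05},
  ],
)

```text
time: 18.93
tool_pos: [0.5378, 0.4387, 0.1131]
tool_rot: [0.002, 0.998, 0.056, -0.003]
contact_force: [-0.6, -2.2, -0.8]
gripper_width: 0.527
grasp_force: 0.0
```

Call:
send_rows(
  rows=[
    {"x": 0, "y": 0, "z": 0, "wx": 0, "wy": 0, "wz": 0, "hand": 0.05},
    {"x": 0, "y": 0, "z": 0, "wx": 0, "wy": 0, "wz": 0, "hand": 0.05},
    {"x": 0, "y": 0, "z": 0, "wx": 0, "wy": 0, "wz": 0, "hand": 0.05},
    {"x": 0, "y": 0, "z": 0, "wx": 0, "wy": 0, "wz": 0, "hand": 0.05},
    {"x": 0, "y": 0, "z": 0, "wx": 0, "wy": 0, "wz": 0, "hand": 0.05},
    {"x": 0, "y": 0, "z": 0, "wx": 0, "wy": 0, "wz": 0, "hand": 0.05},
    {"x": 0, "y": 0, "z": 0, "wx": 0, "wy": 0, "wz": 0, "hand": 0.05},
    {"x": 0, "y": 0, "z": 0, "wx": 0, "wy": 0, "wz": 0, "hand": 0.05},
    {"x": 0, "y": 0, "z": 0, "wx": 0, "wy": 0, "wz": 0, "hand": 0.05},
    {"x": 0, "y": 0, "z": 0, "wx": 0, "wy": 0, "wz": 0, "hand": 0.05},
  ],
)

```text
time: 19.77
tool_pos: [0.5379, 0.4386, 0.1191]
tool_rot: [0.0, 0.998, 0.056, -0.0]
contact_force: [-0.5, 1.0, -0.4]
gripper_width: 0.522
grasp_force: 0.0
```

```bash
python3 go.py .537,.4385,.026
```

```text
t 19.77 p [0.5379 0.4386 0.1191] head 0.112 tilt [-0.0001 -0.    ] w 0.522 g 0.0 F [-0.5  1.  -0.4] j [0.58 0.31 1.54 0.   1.29 2.04]
wz to .112: -0.0
.537,.4385,.026 [-0.006  0.     0.621] rows>= 3
```

Call:
send_rows(
  rows=[
    {"x": -0.006, "y": 0, "z": 0.07, "wx": 0, "wy": 0, "wz": 0, "hand": 0.05},
    {"x": 0, "y": 0, "z": 0.09, "wx": 0, "wy": 0, "wz": 0, "hand": 0.05},
    {"x": 0, "y": 0, "z": 0.09, "wx": 0, "wy": 0, "wz": 0, "hand": 0.05},
    {"x": 0, "y": 0, "z": 0.09, "wx": 0, "wy": 0, "wz": 0, "hand": 0.05},
    {"x": 0, "y": 0, "z": 0.08, "wx": 0, "wy": 0, "wz": 0, "hand": 0.05},
    {"x": 0, "y": 0, "z": 0.07, "wx": 0, "wy": 0, "wz": 0, "hand": 0.05},
    {"x": 0, "y": 0, "z": 0.05, "wx": 0, "wy": 0, "wz": 0, "hand": 0.05},
    {"x": 0, "y": 0, "z": 0.04, "wx": 0, "wy": 0, "wz": 0, "hand": 0.05},
    {"x": 0, "y": 0, "z": 0.025, "wx": 0, "wy": 0, "wz": 0, "hand": 0.05},
    {"x": 0, "y": 0, "z": 0.015, "wx": 0, "wy": 0, "wz": 0, "hand": 0.05},
  ],
)

```text
time: 20.6
tool_pos: [0.5371, 0.4385, 0.0257]
tool_rot: [0.0, 0.998, 0.056, -0.0]
contact_force: [-1.1, -0.1, -0.1]
gripper_width: 0.534
grasp_force: 0.0
```

Call:
send_rows(
  rows=[
    {"x": 0, "y": 0, "z": 0, "wx": 0, "wy": 0, "wz": 0, "hand": 0.05},
    {"x": 0, "y": 0, "z": 0, "wx": 0, "wy": 0, "wz": 0, "hand": 0.05},
    {"x": 0, "y": 0, "z": 0, "wx": 0, "wy": 0, "wz": 0, "hand": -0.3},
    {"x": 0, "y": 0, "z": 0, "wx": 0, "wy": 0, "wz": 0, "hand": -1},
    {"x": 0, "y": 0, "z": 0, "wx": 0, "wy": 0, "wz": 0, "hand": -1},
    {"x": 0, "y": 0, "z": 0, "wx": 0, "wy": 0, "wz": 0, "hand": -1},
    {"x": 0, "y": 0, "z": 0, "wx": 0, "wy": 0, "wz": 0, "hand": -1},
    {"x": 0, "y": 0, "z": 0, "wx": 0, "wy": 0, "wz": 0, "hand": -1},
    {"x": 0, "y": 0, "z": 0, "wx": 0, "wy": 0, "wz": 0, "hand": -1},
    {"x": 0, "y": 0, "z": 0, "wx": 0, "wy": 0, "wz": 0, "hand": -1},
  ],
)

```text
time: 21.43
tool_pos: [0.5376, 0.4389, 0.0272]
tool_rot: [-0.0, 0.998, 0.056, 0.001]
contact_force: [-1.3, 0.3, 5.4]
gripper_width: 0.205
grasp_force: 56.6
```

```bash
python3 go.py .537,.4385,.1 .5083,.3349,.1 .5083,.3349,.028
```

```text
t 21.43 p [0.5376 0.4389 0.0272] head 0.112 tilt [0.0011 0.0008] w 0.205 g 56.6 F [-1.3  0.3  5.4] j [0.58 0.42 1.58 0.   1.14 2.04]
wz to .112: -0.0
.537,.4385,.1 [-0.004  0.002 -0.486] rows>= 2
.5083,.3349,.1 [-0.267  0.665  0.   ] rows>= 3
.5083,.3349,.028 [0.   0.   0.48] rows>= 2
```

Call:
send_rows(
  rows=[
    {"x": -0.004, "y": 0.002, "z": -0.08, "wx": 0, "wy": 0, "wz": 0, "hand": -1},
    {"x": 0, "y": 0, "z": -0.14, "wx": 0, "wy": 0, "wz": 0, "hand": -1},
    {"x": 0, "y": 0, "z": -0.14, "wx": 0, "wy": 0, "wz": 0, "hand": -1},
    {"x": 0, "y": 0, "z": -0.126, "wx": 0, "wy": 0, "wz": 0, "hand": -1},
    {"x": -0.044, "y": 0.11, "z": 0, "wx": 0, "wy": 0, "wz": 0, "hand": -1},
    {"x": -0.045, "y": 0.111, "z": 0, "wx": 0, "wy": 0, "wz": 0, "hand": -1},
    {"x": -0.045, "y": 0.111, "z": 0, "wx": 0, "wy": 0, "wz": 0, "hand": -1},
    {"x": -0.045, "y": 0.111, "z": 0, "wx": 0, "wy": 0, "wz": 0, "hand": -1},
    {"x": -0.044, "y": 0.111, "z": 0, "wx": 0, "wy": 0, "wz": 0, "hand": -1},
    {"x": -0.044, "y": 0.111, "z": 0, "wx": 0, "wy": 0, "wz": 0, "hand": -1},
  ],
)

```text
time: 22.27
tool_pos: [0.5071, 0.3335, 0.0988]
tool_rot: [0.0, 0.998, 0.056, -0.0]
contact_force: [-0.3, 0.2, -0.3]
gripper_width: 0.206
grasp_force: 56.1
```

Call:
send_rows(
  rows=[
    {"x": 0, "y": 0, "z": 0, "wx": 0, "wy": 0, "wz": 0, "hand": -1},
    {"x": 0, "y": 0, "z": 0.05, "wx": 0, "wy": 0, "wz": 0, "hand": -1},
    {"x": 0, "y": 0, "z": 0.08, "wx": 0, "wy": 0, "wz": 0, "hand": -1},
    {"x": 0, "y": 0, "z": 0.08, "wx": 0, "wy": 0, "wz": 0, "hand": -1},
    {"x": 0, "y": 0, "z": 0.08, "wx": 0, "wy": 0, "wz": 0, "hand": -1},
    {"x": 0, "y": 0, "z": 0.07, "wx": 0, "wy": 0, "wz": 0, "hand": -1},
    {"x": 0, "y": 0, "z": 0.05, "wx": 0, "wy": 0, "wz": 0, "hand": -1},
    {"x": 0, "y": 0, "z": 0.03, "wx": 0, "wy": 0, "wz": 0, "hand": -1},
    {"x": 0, "y": 0, "z": 0.02, "wx": 0, "wy": 0, "wz": 0, "hand": -1},
    {"x": 0, "y": 0, "z": 0, "wx": 0, "wy": 0, "wz": 0, "hand": -1},
  ],
)

```text
time: 23.1
tool_pos: [0.5076, 0.3345, 0.0292]
tool_rot: [0.0, 0.998, 0.056, -0.0]
contact_force: [-0.0, -0.1, -1.0]
gripper_width: 0.203
grasp_force: 56.1
```

```bash
python3 go.py .5083,.3349,.027
```

```text
t 23.1 p [0.5076 0.3345 0.0292] head 0.112 tilt [-0.001  -0.0005] w 0.203 g 56.1 F [-0.  -0.1 -1. ] j [ 0.46  0.24  1.8  -0.    1.1   1.92]
wz to .112: -0.0
.5083,.3349,.027 [ 0.005 -0.002  0.015] rows>= 1
```

Call:
send_rows(
  rows=[
    {"x": 0.004, "y": 0, "z": 0.012, "wx": 0, "wy": 0, "wz": 0, "hand": -1},
    {"x": 0, "y": 0, "z": 0, "wx": 0, "wy": 0, "wz": 0, "hand": -1},
    {"x": 0, "y": 0, "z": 0, "wx": 0, "wy": 0, "wz": 0, "hand": 0.05},
    {"x": 0, "y": 0, "z": 0, "wx": 0, "wy": 0, "wz": 0, "hand": 0.05},
    {"x": 0, "y": 0, "z": 0, "wx": 0, "wy": 0, "wz": 0, "hand": 0.05},
    {"x": 0, "y": 0, "z": 0, "wx": 0, "wy": 0, "wz": 0, "hand": 0.05},
    {"x": 0, "y": 0, "z": -0.06, "wx": 0, "wy": 0, "wz": 0, "hand": 0.05},
    {"x": 0, "y": 0, "z": -0.2, "wx": 0, "wy": 0, "wz": 0, "hand": 0.05},
    {"x": 0, "y": 0, "z": -0.24, "wx": 0, "wy": 0, "wz": 0, "hand": 0.05},
    {"x": 0, "y": 0, "z": -0.24, "wx": 0, "wy": 0, "wz": 0, "hand": 0.05},
  ],
)

```text
time: 23.93
tool_pos: [0.5077, 0.3343, 0.1402]
tool_rot: [0.0, 0.998, 0.056, -0.001]
contact_force: [0.8, 0.7, 0.3]
gripper_width: 0.522
grasp_force: 0.0
```

```bash
python3 go.py .37,.15,.25 .4255,-.059,.20 .4255,-.059,.062
python3 - <<'E'
from h import *
np.set_printoptions(precision=4,suppress=True)
S=cv2.imread("pics/scene2.png")
c=blobs(S,(370,255,402,300),(0,110,70),(10,255,255));print('cap scene',circ('scene',c,.092))
T=cv2.imread("pics/top2.png")
c=blobs(T,(366,262,392,285),(0,120,80),(10,255,255));print('cap top',circ('top',c,.092),tri(c.mean(0),blobs(S,(370,255,402,300),(0,110,70),(10,255,255)).mean(0)))
E
```

```text
t 23.93 p [0.5077 0.3343 0.1402] head 0.112 tilt [-0.0017 -0.0008] w 0.522 g 0.0 F [0.8 0.7 0.3] j [0.46 0.1  1.75 0.   1.29 1.92]
wz to .112: -0.0
.37,.15,.25 [-1.05   1.118 -0.732] rows>= 7
.4255,-.059,.20 [0.212 1.426 0.333] rows>= 6
.4255,-.059,.062 [0.   0.   0.92] rows>= 4
cap scene (array([ 0.423 , -0.0571]), array([0.0562, 0.0639]))
cap top (array([ 0.4274, -0.0602]), array([0.0522, 0.0536])) [ 0.4278 -0.0617  0.0858]
```

Call:
send_rows(
  rows=[
    {"x": -0.131, "y": 0.14, "z": -0.0915, "wx": 0, "wy": 0, "wz": 0, "hand": 0.5},
    {"x": -0.131, "y": 0.14, "z": -0.0915, "wx": 0, "wy": 0, "wz": 0, "hand": 0.8},
    {"x": -0.131, "y": 0.14, "z": -0.0915, "wx": 0, "wy": 0, "wz": 0, "hand": 0.8},
    {"x": -0.131, "y": 0.14, "z": -0.0915, "wx": 0, "wy": 0, "wz": 0, "hand": 0.8},
    {"x": -0.131, "y": 0.14, "z": -0.0915, "wx": 0, "wy": 0, "wz": 0, "hand": 0.8},
    {"x": -0.131, "y": 0.14, "z": -0.0915, "wx": 0, "wy": 0, "wz": 0, "hand": 0.8},
    {"x": -0.131, "y": 0.14, "z": -0.0915, "wx": 0, "wy": 0, "wz": 0, "hand": 0.8},
    {"x": -0.131, "y": 0.14, "z": -0.0915, "wx": 0, "wy": 0, "wz": 0, "hand": 0.8},
    {"x": 0.0251, "y": 0.1597, "z": 0.037, "wx": 0, "wy": 0, "wz": 0, "hand": 0.8},
    {"x": 0.0251, "y": 0.1597, "z": 0.037, "wx": 0, "wy": 0, "wz": 0, "hand": 0.8},
  ],
)

```text
time: 24.77
tool_pos: [0.384, 0.1027, 0.2407]
tool_rot: [-0.0, 0.998, 0.056, 0.003]
contact_force: [1.4, 0.0, 0.3]
gripper_width: 0.899
grasp_force: 0.0
```

Call:
send_rows(
  rows=[
    {"x": 0.0251, "y": 0.1597, "z": 0.037, "wx": 0, "wy": 0, "wz": 0, "hand": 0.8},
    {"x": 0.0251, "y": 0.1597, "z": 0.037, "wx": 0, "wy": 0, "wz": 0, "hand": 0.8},
    {"x": 0.0251, "y": 0.1597, "z": 0.037, "wx": 0, "wy": 0, "wz": 0, "hand": 0.8},
    {"x": 0.0251, "y": 0.1597, "z": 0.037, "wx": 0, "wy": 0, "wz": 0, "hand": 0.8},
    {"x": 0.0251, "y": 0.1597, "z": 0.037, "wx": 0, "wy": 0, "wz": 0, "hand": 0.8},
    {"x": 0.0251, "y": 0.1597, "z": 0.037, "wx": 0, "wy": 0, "wz": 0, "hand": 0.8},
    {"x": 0.0251, "y": 0.1597, "z": 0.037, "wx": 0, "wy": 0, "wz": 0, "hand": 0.8},
    {"x": 0, "y": 0, "z": 0, "wx": 0, "wy": 0, "wz": 0, "hand": 0.8},
    {"x": 0, "y": 0, "z": 0, "wx": 0, "wy": 0, "wz": 0, "hand": 0.8},
    {"x": 0, "y": 0, "z": 0, "wx": 0, "wy": 0, "wz": 0, "hand": 0.8},
  ],
)

```text
time: 25.6
tool_pos: [0.4286, -0.0601, 0.1996]
tool_rot: [-0.0, 0.998, 0.056, 0.0]
contact_force: [-0.2, -0.2, 1.1]
gripper_width: 0.896
grasp_force: 0.0
```

```bash
python3 go.py .4278,-.0605,.062
python3 - <<'E'
from h import *
np.set_printoptions(precision=4,suppress=True)
T=grab_frame('top');S=grab_frame('scene');cv2.imwrite('pics/top3.png',T)
c=blobs(T,(234,212,300,270),(5,70,60),(20,255,255));print('cork',circ('top',c,.029)); c=c[c[:,1]<262];w=np.array([onz('top',p,.029) for p in c]);print(w.min(0),w.max(0))
cv2.imwrite('pics/b6.png',np.hstack([cv2.resize(T[205:305,250:370],(480,400),interpolation=2),cv2.resize(S[245:345,290:370],(320,400),interpolation=2)]))
E
```

```text
t 25.6 p [ 0.4286 -0.0601  0.1996] head 0.111 tilt [0.0005 0.0002] w 0.896 g 0.0 F [-0.2 -0.2  1.1] j [-0.31 -0.4   2.1   0.    1.45  1.15]
wz to .112: -0.001
.4278,-.0605,.062 [-0.005  0.002  0.917] rows>= 4
cork (array([0.5131, 0.2986]), array([0.0882, 0.0896]))
[0.4685 0.254 ] [0.5574 0.343 ]
```

View pics/b6.png

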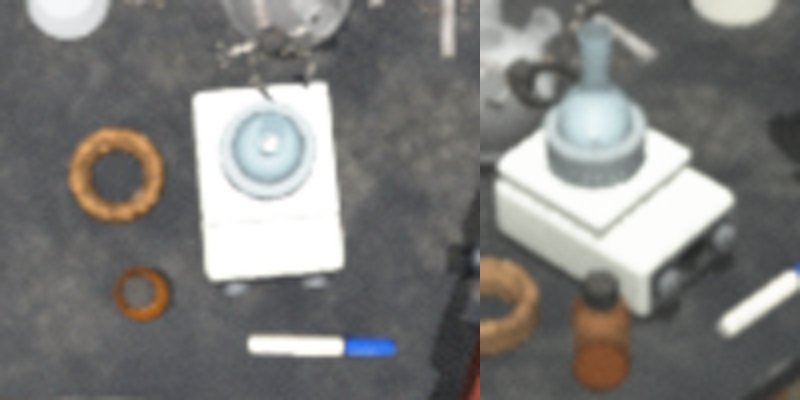

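The flask stands upright in the bowl at (268,150). The cork lies flat on the left at (117,175), which works out to 28 mm clear of the side and beside the plate's middle. Now the jar.

Call:
send_rows(
  rows=[
    {"x": -0.005, "y": 0.002, "z": 0.08, "wx": 0, "wy": 0, "wz": 0, "hand": 0.8},
    {"x": 0, "y": 0, "z": 0.13, "wx": 0, "wy": 0, "wz": 0, "hand": 0.8},
    {"x": 0, "y": 0, "z": 0.13, "wx": 0, "wy": 0, "wz": 0, "hand": 0.8},
    {"x": 0, "y": 0, "z": 0.13, "wx": 0, "wy": 0, "wz": 0, "hand": 0.8},
    {"x": 0, "y": 0, "z": 0.13, "wx": 0, "wy": 0, "wz": 0, "hand": 0.8},
    {"x": 0, "y": 0, "z": 0.12, "wx": 0, "wy": 0, "wz": 0, "hand": 0.8},
    {"x": 0, "y": 0, "z": 0.09, "wx": 0, "wy": 0, "wz": 0, "hand": 0.8},
    {"x": 0, "y": 0, "z": 0.06, "wx": 0, "wy": 0, "wz": 0, "hand": 0.8},
    {"x": 0, "y": 0, "z": 0.035, "wx": 0, "wy": 0, "wz": 0, "hand": 0.8},
    {"x": 0, "y": 0, "z": 0.012, "wx": 0, "wy": 0, "wz": 0, "hand": 0.8},
  ],
)

```text
time: 26.53
tool_pos: [0.4273, -0.0602, 0.0605]
tool_rot: [-0.0, 0.998, 0.056, -0.001]
contact_force: [-0.3, 0.8, -0.2]
gripper_width: 0.899
grasp_force: 0.0
```

Call:
send_rows(
  rows=[
    {"x": 0, "y": 0, "z": 0, "wx": 0, "wy": 0, "wz": 0, "hand": 0.6},
    {"x": 0, "y": 0, "z": 0, "wx": 0, "wy": 0, "wz": 0, "hand": 0.45},
    {"x": 0, "y": 0, "z": 0, "wx": 0, "wy": 0, "wz": 0, "hand": 0.4},
    {"x": 0, "y": 0, "z": 0, "wx": 0, "wy": 0, "wz": 0, "hand": 0.3},
    {"x": 0, "y": 0, "z": 0, "wx": 0, "wy": 0, "wz": 0, "hand": -1},
    {"x": 0, "y": 0, "z": 0, "wx": 0, "wy": 0, "wz": 0, "hand": -1},
    {"x": 0, "y": 0, "z": 0, "wx": 0, "wy": 0, "wz": 0, "hand": -1},
    {"x": 0, "y": 0, "z": 0, "wx": 0, "wy": 0, "wz": 0, "hand": -1},
    {"x": 0, "y": 0, "z": 0, "wx": 0, "wy": 0, "wz": 0, "hand": -1},
    {"x": 0, "y": 0, "z": 0, "wx": 0, "wy": 0, "wz": 0, "hand": -1},
  ],
)

```text
time: 27.37
tool_pos: [0.4287, -0.0603, 0.0628]
tool_rot: [-0.001, 0.998, 0.056, 0.001]
contact_force: [-1.7, 3.4, 6.2]
gripper_width: 0.625
grasp_force: 62.4
```

```bash
python3 go.py .4278,-.0605,.1 .4543,.0359,.1 .4543,.0359,.064
```

```text
t 27.37 p [ 0.4287 -0.0603  0.0628] head 0.111 tilt [0.0014 0.0012] w 0.625 g 62.4 F [-1.7  3.4  6.2] j [-0.31 -0.23  2.21  0.    1.16  1.15]
wz to .112: -0.001
.4278,-.0605,.1 [-0.006  0.    -0.248] rows>= 1
.4543,.0359,.1 [ 0.247 -0.619  0.   ] rows>= 3
.4543,.0359,.064 [0.   0.   0.24] rows>= 1
```

Call:
send_rows(
  rows=[
    {"x": 0, "y": 0, "z": -0.06, "wx": 0, "wy": 0, "wz": 0, "hand": -1},
    {"x": 0, "y": 0, "z": -0.1, "wx": 0, "wy": 0, "wz": 0, "hand": -1},
    {"x": -0.006, "y": 0, "z": -0.088, "wx": 0, "wy": 0, "wz": 0, "hand": -1},
    {"x": 0.035, "y": -0.088, "z": 0, "wx": 0, "wy": 0, "wz": 0, "hand": -1},
    {"x": 0.035, "y": -0.088, "z": 0, "wx": 0, "wy": 0, "wz": 0, "hand": -1},
    {"x": 0.035, "y": -0.088, "z": 0, "wx": 0, "wy": 0, "wz": 0, "hand": -1},
    {"x": 0.035, "y": -0.088, "z": 0, "wx": 0, "wy": 0, "wz": 0, "hand": -1},
    {"x": 0.035, "y": -0.088, "z": 0, "wx": 0, "wy": 0, "wz": 0, "hand": -1},
    {"x": 0.035, "y": -0.088, "z": 0, "wx": 0, "wy": 0, "wz": 0, "hand": -1},
    {"x": 0.037, "y": -0.091, "z": 0, "wx": 0, "wy": 0, "wz": 0, "hand": -1},
  ],
)

```text
time: 28.2
tool_pos: [0.4533, 0.036, 0.0987]
tool_rot: [0.0, 0.998, 0.056, -0.0]
contact_force: [-0.6, -0.4, -2.6]
gripper_width: 0.627
grasp_force: 62.9
```

Call:
send_rows(
  rows=[
    {"x": 0, "y": 0, "z": 0, "wx": 0, "wy": 0, "wz": 0, "hand": -1},
    {"x": 0, "y": 0, "z": 0, "wx": 0, "wy": 0, "wz": 0, "hand": -1},
    {"x": 0, "y": 0, "z": 0.03, "wx": 0, "wy": 0, "wz": 0, "hand": -1},
    {"x": 0, "y": 0, "z": 0.05, "wx": 0, "wy": 0, "wz": 0, "hand": -1},
    {"x": 0, "y": 0, "z": 0.06, "wx": 0, "wy": 0, "wz": 0, "hand": -1},
    {"x": 0, "y": 0, "z": 0.05, "wx": 0, "wy": 0, "wz": 0, "hand": -1},
    {"x": 0, "y": 0, "z": 0.025, "wx": 0, "wy": 0, "wz": 0, "hand": -1},
    {"x": 0, "y": 0, "z": 0.01, "wx": 0, "wy": 0, "wz": 0, "hand": -1},
    {"x": 0, "y": 0, "z": 0, "wx": 0, "wy": 0, "wz": 0, "hand": -1},
    {"x": 0, "y": 0, "z": 0, "wx": 0, "wy": 0, "wz": 0, "hand": -1},
  ],
)

```text
time: 29.03
tool_pos: [0.4536, 0.0355, 0.065]
tool_rot: [0.0, 0.998, 0.056, 0.0]
contact_force: [0.1, -0.3, -3.0]
gripper_width: 0.629
grasp_force: 63.1
```

```bash
python3 go.py .4543,.0359,.0628 .4543,.0359,.22 .36,.1,.22 .402,.2702,.2
```

```text
t 29.03 p [0.4536 0.0355 0.065 ] head 0.112 tilt [ 0. -0.] w 0.629 g 63.1 F [ 0.1 -0.3 -3. ] j [-0.09 -0.17  2.15 -0.    1.16  1.37]
wz to .112: -0.001
.4543,.0359,.0628 [ 0.005 -0.002  0.014] rows>= 1
.4543,.0359,.22 [ 0.     0.    -1.048] rows>= 5
.36,.1,.22 [-0.577 -0.495  0.   ] rows>= 4
.402,.2702,.2 [ 0.405 -1.096  0.133] rows>= 5
```

Call:
send_rows(
  rows=[
    {"x": 0.004, "y": 0, "z": 0.012, "wx": 0, "wy": 0, "wz": 0, "hand": -1},
    {"x": 0, "y": 0, "z": 0, "wx": 0, "wy": 0, "wz": 0, "hand": -1},
    {"x": 0, "y": 0, "z": 0, "wx": 0, "wy": 0, "wz": 0, "hand": 0.55},
    {"x": 0, "y": 0, "z": 0, "wx": 0, "wy": 0, "wz": 0, "hand": 0.55},
    {"x": 0, "y": 0, "z": 0, "wx": 0, "wy": 0, "wz": 0, "hand": 0.55},
    {"x": 0, "y": 0, "z": 0, "wx": 0, "wy": 0, "wz": 0, "hand": 0.55},
    {"x": 0, "y": 0, "z": -0.06, "wx": 0, "wy": 0, "wz": 0, "hand": 0.55},
    {"x": 0, "y": 0, "z": -0.19, "wx": 0, "wy": 0, "wz": 0, "hand": 0.55},
    {"x": 0, "y": 0, "z": -0.25, "wx": 0, "wy": 0, "wz": 0, "hand": 0.55},
    {"x": 0, "y": 0, "z": -0.25, "wx": 0, "wy": 0, "wz": 0, "hand": 0.55},
  ],
)

```text
time: 29.87
tool_pos: [0.4532, 0.0357, 0.1767]
tool_rot: [-0.0, 0.998, 0.056, -0.001]
contact_force: [1.5, 0.2, -0.4]
gripper_width: 0.779
grasp_force: 0.0
```

Call:
send_rows(
  rows=[
    {"x": 0, "y": 0, "z": -0.25, "wx": 0, "wy": 0, "wz": 0, "hand": 0.45},
    {"x": -0.115, "y": -0.099, "z": -0.05, "wx": 0, "wy": 0, "wz": 0, "hand": 0.45},
    {"x": -0.115, "y": -0.099, "z": 0, "wx": 0, "wy": 0, "wz": 0, "hand": 0.45},
    {"x": -0.115, "y": -0.099, "z": 0, "wx": 0, "wy": 0, "wz": 0, "hand": 0.45},
    {"x": -0.115, "y": -0.099, "z": 0, "wx": 0, "wy": 0, "wz": 0, "hand": 0.45},
    {"x": -0.115, "y": -0.099, "z": 0, "wx": 0, "wy": 0, "wz": 0, "hand": 0.45},
    {"x": 0.0675, "y": -0.183, "z": 0.02, "wx": 0, "wy": 0, "wz": 0, "hand": 0.45},
    {"x": 0.0675, "y": -0.183, "z": 0.02, "wx": 0, "wy": 0, "wz": 0, "hand": 0.45},
    {"x": 0.0675, "y": -0.183, "z": 0.02, "wx": 0, "wy": 0, "wz": 0, "hand": 0.45},
    {"x": 0.0675, "y": -0.183, "z": 0.02, "wx": 0, "wy": 0, "wz": 0, "hand": 0.45},
  ],
)

```text
time: 30.7
tool_pos: [0.3882, 0.215, 0.2098]
tool_rot: [-0.0, 0.998, 0.056, 0.001]
contact_force: [0.4, 0.1, 0.8]
gripper_width: 0.725
grasp_force: 0.0
```

Call:
send_rows(
  rows=[
    {"x": 0.0675, "y": -0.182, "z": 0.02, "wx": 0, "wy": 0, "wz": 0, "hand": 0.45},
    {"x": 0.0675, "y": -0.182, "z": 0.02, "wx": 0, "wy": 0, "wz": 0, "hand": 0.45},
    {"x": 0, "y": 0, "z": 0, "wx": 0, "wy": 0, "wz": 0, "hand": 0.45},
    {"x": 0, "y": 0, "z": 0, "wx": 0, "wy": 0, "wz": 0, "hand": 0.45},
    {"x": 0, "y": 0, "z": 0, "wx": 0, "wy": 0, "wz": 0, "hand": 0.45},
    {"x": 0, "y": 0, "z": 0, "wx": 0, "wy": 0, "wz": 0, "hand": 0.45},
    {"x": 0, "y": 0, "z": 0, "wx": 0, "wy": 0, "wz": 0, "hand": 0.45},
    {"x": 0, "y": 0, "z": 0, "wx": 0, "wy": 0, "wz": 0, "hand": 0.45},
    {"x": 0, "y": 0, "z": 0, "wx": 0, "wy": 0, "wz": 0, "hand": 0.45},
    {"x": 0, "y": 0, "z": 0, "wx": 0, "wy": 0, "wz": 0, "hand": 0.45},
  ],
)

```text
time: 31.53
tool_pos: [0.4022, 0.2696, 0.2028]
tool_rot: [-0.0, 0.998, 0.055, 0.0]
contact_force: [0.8, 0.3, 1.0]
gripper_width: 0.724
grasp_force: 0.0
```

```bash
python3 - <<'E'
from h import *
np.set_printoptions(precision=4,suppress=True)
T=grab_frame('top');cv2.imwrite('pics/top4.png',T)
c=blobs(T,(335,230,370,280),(0,100,60),(10,255,255));print('jar',circ('top',c,.092))
T=cv2.imread('pics/top3.png')
c=blobs(T,(275,268,300,288),(5,120,60),(20,255,255));w=np.array([onz('top',p,.07) for p in c]);print('amber',circ('top',c,.068),w.min(0),w.max(0))
E
python3 go.py .402,.2702,.061
```

```text
jar (array([0.4533, 0.0333]), array([0.0535, 0.0557]))
amber (array([0.4023, 0.2693]), array([0.0448, 0.0465])) [0.379  0.2465] [0.425  0.2919]
t 31.58 p [0.4022 0.2697 0.2028] head 0.111 tilt [0.0003 0.0001] w 0.726 g 0.0 F [ 0.2 -0.4  0.2] j [ 0.44 -0.26  1.98 -0.    1.42  1.9 ]
wz to .112: -0.001
.402,.2702,.061 [-0.001 -0.004  0.945] rows>= 4
```

Call:
send_rows(
  rows=[
    {"x": 0, "y": 0, "z": 0.08, "wx": 0, "wy": 0, "wz": 0, "hand": 0.45},
    {"x": 0, "y": 0, "z": 0.13, "wx": 0, "wy": 0, "wz": 0, "hand": 0.45},
    {"x": 0, "y": 0, "z": 0.14, "wx": 0, "wy": 0, "wz": 0, "hand": 0.45},
    {"x": 0, "y": 0, "z": 0.14, "wx": 0, "wy": 0, "wz": 0, "hand": 0.45},
    {"x": 0, "y": 0, "z": 0.13, "wx": 0, "wy": 0, "wz": 0, "hand": 0.45},
    {"x": 0, "y": 0, "z": 0.12, "wx": 0, "wy": 0, "wz": 0, "hand": 0.45},
    {"x": 0, "y": 0, "z": 0.09, "wx": 0, "wy": 0, "wz": 0, "hand": 0.45},
    {"x": 0, "y": 0, "z": 0.06, "wx": 0, "wy": 0, "wz": 0, "hand": 0.45},
    {"x": 0, "y": 0, "z": 0.04, "wx": 0, "wy": 0, "wz": 0, "hand": 0.45},
    {"x": 0, "y": 0, "z": 0.015, "wx": 0, "wy": 0, "wz": 0, "hand": 0.45},
  ],
)

```text
time: 32.42
tool_pos: [0.4016, 0.2697, 0.0596]
tool_rot: [0.0, 0.998, 0.056, -0.001]
contact_force: [-1.0, -0.1, 0.0]
gripper_width: 0.727
grasp_force: 0.0
```

Call:
send_rows(
  rows=[
    {"x": 0, "y": 0, "z": 0, "wx": 0, "wy": 0, "wz": 0, "hand": 0.35},
    {"x": 0, "y": 0, "z": 0, "wx": 0, "wy": 0, "wz": 0, "hand": 0.25},
    {"x": 0, "y": 0, "z": 0, "wx": 0, "wy": 0, "wz": 0, "hand": 0.15},
    {"x": 0, "y": 0, "z": 0, "wx": 0, "wy": 0, "wz": 0, "hand": 0.05},
    {"x": 0, "y": 0, "z": 0, "wx": 0, "wy": 0, "wz": 0, "hand": -1},
    {"x": 0, "y": 0, "z": 0, "wx": 0, "wy": 0, "wz": 0, "hand": -1},
    {"x": 0, "y": 0, "z": 0, "wx": 0, "wy": 0, "wz": 0, "hand": -1},
    {"x": 0, "y": 0, "z": 0, "wx": 0, "wy": 0, "wz": 0, "hand": -1},
    {"x": 0, "y": 0, "z": 0, "wx": 0, "wy": 0, "wz": 0, "hand": -1},
    {"x": 0, "y": 0, "z": 0, "wx": 0, "wy": 0, "wz": 0, "hand": -1},
  ],
)

```text
time: 33.25
tool_pos: [0.4031, 0.2705, 0.0624]
tool_rot: [-0.001, 0.998, 0.056, 0.001]
contact_force: [-1.5, 0.7, 5.7]
gripper_width: 0.534
grasp_force: 60.6
```

```bash
python3 go.py .402,.2702,.24 .38,.13,.24 .40,-.03,.24 .541,.0455,.24 .541,.0455,.063
```

```text
t 33.25 p [0.4031 0.2705 0.0624] head 0.112 tilt [0.0021 0.0012] w 0.534 g 60.6 F [-1.5  0.7  5.7] j [ 0.44 -0.09  2.08  0.    1.14  1.9 ]
wz to .112: -0.0
.402,.2702,.24 [-8.000e-03  1.000e-03 -1.184e+00] rows>= 5
.38,.13,.24 [-0.25   0.912  0.   ] rows>= 4
.40,-.03,.24 [0.013 1.075 0.   ] rows>= 5
.541,.0455,.24 [ 0.99  -0.395  0.   ] rows>= 5
.541,.0455,.063 [0.   0.   1.18] rows>= 5
```

Call:
send_rows(
  rows=[
    {"x": -0.008, "y": 0, "z": -0.08, "wx": 0, "wy": 0, "wz": 0, "hand": -1},
    {"x": 0, "y": 0, "z": -0.17, "wx": 0, "wy": 0, "wz": 0, "hand": -1},
    {"x": 0, "y": 0, "z": -0.19, "wx": 0, "wy": 0, "wz": 0, "hand": -1},
    {"x": 0, "y": 0, "z": -0.19, "wx": 0, "wy": 0, "wz": 0, "hand": -1},
    {"x": 0, "y": 0, "z": -0.19, "wx": 0, "wy": 0, "wz": 0, "hand": -1},
    {"x": 0, "y": 0, "z": -0.19, "wx": 0, "wy": 0, "wz": 0, "hand": -1},
    {"x": 0, "y": 0, "z": -0.174, "wx": 0, "wy": 0, "wz": 0, "hand": -1},
    {"x": -0.042, "y": 0.152, "z": 0, "wx": 0, "wy": 0, "wz": 0, "hand": -1},
    {"x": -0.042, "y": 0.152, "z": 0, "wx": 0, "wy": 0, "wz": 0, "hand": -1},
    {"x": -0.042, "y": 0.152, "z": 0, "wx": 0, "wy": 0, "wz": 0, "hand": -1},
  ],
)

```text
time: 34.08
tool_pos: [0.3893, 0.1991, 0.2393]
tool_rot: [0.0, 0.998, 0.056, 0.0]
contact_force: [0.1, -1.1, -2.1]
gripper_width: 0.534
grasp_force: 61.9
```

Call:
send_rows(
  rows=[
    {"x": -0.042, "y": 0.152, "z": 0, "wx": 0, "wy": 0, "wz": 0, "hand": -1},
    {"x": -0.041, "y": 0.152, "z": 0, "wx": 0, "wy": 0, "wz": 0, "hand": -1},
    {"x": -0.041, "y": 0.152, "z": 0, "wx": 0, "wy": 0, "wz": 0, "hand": -1},
    {"x": 0.002, "y": 0.154, "z": 0, "wx": 0, "wy": 0, "wz": 0, "hand": -1},
    {"x": 0.002, "y": 0.154, "z": 0, "wx": 0, "wy": 0, "wz": 0, "hand": -1},
    {"x": 0.002, "y": 0.154, "z": 0, "wx": 0, "wy": 0, "wz": 0, "hand": -1},
    {"x": 0.002, "y": 0.154, "z": 0, "wx": 0, "wy": 0, "wz": 0, "hand": -1},
    {"x": 0.002, "y": 0.154, "z": 0, "wx": 0, "wy": 0, "wz": 0, "hand": -1},
    {"x": 0.002, "y": 0.154, "z": 0, "wx": 0, "wy": 0, "wz": 0, "hand": -1},
    {"x": 0.001, "y": 0.151, "z": 0, "wx": 0, "wy": 0, "wz": 0, "hand": -1},
  ],
)

```text
time: 34.92
tool_pos: [0.3982, -0.0314, 0.2385]
tool_rot: [0.0, 0.998, 0.056, -0.0]
contact_force: [0.7, 0.1, -2.0]
gripper_width: 0.535
grasp_force: 61.9
```

Call:
send_rows(
  rows=[
    {"x": 0.1414, "y": -0.0564, "z": 0, "wx": 0, "wy": 0, "wz": 0, "hand": -1},
    {"x": 0.1414, "y": -0.0564, "z": 0, "wx": 0, "wy": 0, "wz": 0, "hand": -1},
    {"x": 0.1414, "y": -0.0564, "z": 0, "wx": 0, "wy": 0, "wz": 0, "hand": -1},
    {"x": 0.1414, "y": -0.0564, "z": 0, "wx": 0, "wy": 0, "wz": 0, "hand": -1},
    {"x": 0.1414, "y": -0.0564, "z": 0, "wx": 0, "wy": 0, "wz": 0, "hand": -1},
    {"x": 0.1414, "y": -0.0564, "z": 0, "wx": 0, "wy": 0, "wz": 0, "hand": -1},
    {"x": 0.1414, "y": -0.0564, "z": 0, "wx": 0, "wy": 0, "wz": 0, "hand": -1},
    {"x": 0, "y": 0, "z": 0, "wx": 0, "wy": 0, "wz": 0, "hand": -1},
    {"x": 0, "y": 0, "z": 0, "wx": 0, "wy": 0, "wz": 0, "hand": -1},
    {"x": 0, "y": 0, "z": 0, "wx": 0, "wy": 0, "wz": 0, "hand": -1},
  ],
)

```text
time: 35.75
tool_pos: [0.5391, 0.0449, 0.2382]
tool_rot: [0.0, 0.998, 0.056, -0.001]
contact_force: [0.0, -0.3, -1.4]
gripper_width: 0.535
grasp_force: 62.1
```

```bash
python3 go.py .541,.0455,.063
```

```text
t 35.75 p [0.5391 0.0449 0.2382] head 0.112 tilt [-0.0013 -0.0003] w 0.535 g 62.1 F [ 0.  -0.3 -1.4] j [-0.05 -0.14  1.82 -0.    1.46  1.4 ]
wz to .112: -0.0
.541,.0455,.063 [ 0.013 -0.002  1.168] rows>= 5
```

Call:
send_rows(
  rows=[
    {"x": 0.008, "y": -0.002, "z": 0.06, "wx": 0, "wy": 0, "wz": 0, "hand": -1},
    {"x": 0, "y": 0, "z": 0.1, "wx": 0, "wy": 0, "wz": 0, "hand": -1},
    {"x": 0, "y": 0, "z": 0.11, "wx": 0, "wy": 0, "wz": 0, "hand": -1},
    {"x": 0, "y": 0, "z": 0.11, "wx": 0, "wy": 0, "wz": 0, "hand": -1},
    {"x": 0, "y": 0, "z": 0.11, "wx": 0, "wy": 0, "wz": 0, "hand": -1},
    {"x": 0, "y": 0, "z": 0.11, "wx": 0, "wy": 0, "wz": 0, "hand": -1},
    {"x": 0, "y": 0, "z": 0.11, "wx": 0, "wy": 0, "wz": 0, "hand": -1},
    {"x": 0, "y": 0, "z": 0.11, "wx": 0, "wy": 0, "wz": 0, "hand": -1},
    {"x": 0, "y": 0, "z": 0.1, "wx": 0, "wy": 0, "wz": 0, "hand": -1},
    {"x": 0, "y": 0, "z": 0.08, "wx": 0, "wy": 0, "wz": 0, "hand": -1},
  ],
)

```text
time: 36.58
tool_pos: [0.5394, 0.0452, 0.0866]
tool_rot: [-0.0, 0.998, 0.055, -0.001]
contact_force: [0.1, 0.7, -2.4]
gripper_width: 0.535
grasp_force: 62.1
```

Call:
send_rows(
  rows=[
    {"x": 0, "y": 0, "z": 0.06, "wx": 0, "wy": 0, "wz": 0, "hand": -1},
    {"x": 0, "y": 0, "z": 0.04, "wx": 0, "wy": 0, "wz": 0, "hand": -1},
    {"x": 0, "y": 0, "z": 0.03, "wx": 0, "wy": 0, "wz": 0, "hand": -1},
    {"x": 0, "y": 0, "z": 0.02, "wx": 0, "wy": 0, "wz": 0, "hand": -1},
    {"x": 0, "y": 0, "z": 0.005, "wx": 0, "wy": 0, "wz": 0, "hand": -1},
    {"x": 0, "y": 0, "z": 0, "wx": 0, "wy": 0, "wz": 0, "hand": -1},
    {"x": 0, "y": 0, "z": 0, "wx": 0, "wy": 0, "wz": 0, "hand": -1},
    {"x": 0, "y": 0, "z": 0, "wx": 0, "wy": 0, "wz": 0, "hand": -1},
    {"x": 0, "y": 0, "z": 0, "wx": 0, "wy": 0, "wz": 0, "hand": -1},
    {"x": 0, "y": 0, "z": 0, "wx": 0, "wy": 0, "wz": 0, "hand": -1},
  ],
)

```text
time: 37.42
tool_pos: [0.5412, 0.0455, 0.0656]
tool_rot: [0.0, 0.998, 0.056, 0.0]
contact_force: [-0.5, -0.1, -1.1]
gripper_width: 0.534
grasp_force: 62.1
```

```bash
python3 go.py .541,.0455,.0625
```

```text
t 37.42 p [0.5412 0.0455 0.0656] head 0.112 tilt [ 0.0006 -0.    ] w 0.534 g 62.1 F [-0.5 -0.1 -1.1] j [-0.05  0.05  1.94  0.    1.15  1.41]
wz to .112: -0.0
.541,.0455,.0625 [-0.001 -0.     0.021] rows>= 1
```

Call:
send_rows(
  rows=[
    {"x": 0, "y": 0, "z": 0.01, "wx": 0, "wy": 0, "wz": 0, "hand": -1},
    {"x": 0, "y": 0, "z": 0.007, "wx": 0, "wy": 0, "wz": 0, "hand": -1},
    {"x": 0, "y": 0, "z": 0, "wx": 0, "wy": 0, "wz": 0, "hand": -1},
    {"x": 0, "y": 0, "z": 0, "wx": 0, "wy": 0, "wz": 0, "hand": 0.34},
    {"x": 0, "y": 0, "z": 0, "wx": 0, "wy": 0, "wz": 0, "hand": 0.34},
    {"x": 0, "y": 0, "z": 0, "wx": 0, "wy": 0, "wz": 0, "hand": 0.34},
    {"x": 0, "y": 0, "z": 0, "wx": 0, "wy": 0, "wz": 0, "hand": 0.34},
    {"x": 0, "y": 0, "z": -0.06, "wx": 0, "wy": 0, "wz": 0, "hand": 0.34},
    {"x": 0, "y": 0, "z": -0.16, "wx": 0, "wy": 0, "wz": 0, "hand": 0.34},
    {"x": 0, "y": 0, "z": -0.2, "wx": 0, "wy": 0, "wz": 0, "hand": 0.34},
  ],
)

```text
time: 38.25
tool_pos: [0.539, 0.0456, 0.1244]
tool_rot: [-0.0, 0.998, 0.056, -0.003]
contact_force: [0.5, 0.3, -1.0]
gripper_width: 0.668
grasp_force: 0.0
```

Call:
send_rows(
  rows=[
    {"x": 0, "y": 0, "z": -0.24, "wx": 0, "wy": 0, "wz": 0, "hand": 0.34},
    {"x": 0, "y": 0, "z": -0.24, "wx": 0, "wy": 0, "wz": 0, "hand": 0.34},
    {"x": 0, "y": 0, "z": -0.24, "wx": 0, "wy": 0, "wz": 0, "hand": 0.34},
    {"x": -0.17, "y": 0.1, "z": 0, "wx": 0, "wy": 0, "wz": 0, "hand": 0.34},
    {"x": -0.17, "y": 0.1, "z": 0, "wx": 0, "wy": 0, "wz": 0, "hand": 0.34},
    {"x": -0.17, "y": 0.1, "z": 0, "wx": 0, "wy": 0, "wz": 0, "hand": 0.34},
    {"x": -0.17, "y": 0.1, "z": 0, "wx": 0, "wy": 0, "wz": 0, "hand": 0.34},
    {"x": -0.17, "y": 0.1, "z": 0, "wx": 0, "wy": 0, "wz": 0, "hand": 0.34},
    {"x": -0.17, "y": 0.1, "z": 0, "wx": 0, "wy": 0, "wz": 0, "hand": 0.34},
    {"x": 0, "y": 0.2, "z": 0, "wx": 0, "wy": 0, "wz": 0, "hand": 0.34},
  ],
)

```text
time: 39.08
tool_pos: [0.3992, -0.09, 0.2341]
tool_rot: [0.0, 0.998, 0.057, 0.0]
contact_force: [1.3, -1.1, -0.6]
gripper_width: 0.667
grasp_force: 0.0
```

Call:
send_rows(
  rows=[
    {"x": 0, "y": 0.2, "z": 0, "wx": 0, "wy": 0, "wz": 0, "hand": 0.34},
    {"x": 0, "y": 0.2, "z": 0, "wx": 0, "wy": 0, "wz": 0, "hand": 0.34},
    {"x": 0, "y": 0.2, "z": 0, "wx": 0, "wy": 0, "wz": 0, "hand": 0.34},
    {"x": 0, "y": 0.2, "z": 0, "wx": 0, "wy": 0, "wz": 0, "hand": 0.34},
    {"x": 0, "y": 0.2, "z": 0, "wx": 0, "wy": 0, "wz": 0, "hand": 0.34},
    {"x": 0, "y": 0, "z": 0, "wx": 0, "wy": 0, "wz": 0, "hand": 0.34},
    {"x": 0, "y": 0, "z": 0, "wx": 0, "wy": 0, "wz": 0, "hand": 0.34},
    {"x": 0, "y": 0, "z": 0, "wx": 0, "wy": 0, "wz": 0, "hand": 0.34},
    {"x": 0, "y": 0, "z": 0, "wx": 0, "wy": 0, "wz": 0, "hand": 0.34},
    {"x": 0, "y": 0, "z": 0, "wx": 0, "wy": 0, "wz": 0, "hand": 0.34},
  ],
)

```text
time: 39.92
tool_pos: [0.4191, -0.2388, 0.2339]
tool_rot: [0.0, 0.998, 0.057, 0.0]
contact_force: [0.3, 0.5, -0.3]
gripper_width: 0.671
grasp_force: 0.0
```

```bash
python3 go.py
python3 - <<'E'
from h import *
np.set_printoptions(precision=4,suppress=True)
T=grab_frame('top');S=grab_frame('scene');cv2.imwrite('pics/top5.png',T)
cv2.imwrite('pics/b7.png',np.hstack([cv2.resize(T[205:305,250:370],(480,400),interpolation=2),cv2.resize(S[235:360,280:380],(320,400),interpolation=2)]))
hp=lambda p:(np.array([[.9937,.1118],[-.1118,.9937]])@(np.array(p)-[.5056,.1615]))
for n,b,lo,hi,z in(('jar',(335,250,370,280),(0,100,60),(10,255,255),.092),('amber',(335,225,370,255),(5,100,50),(22,255,255),.07),('cork',(250,230,295,265),(5,70,60),(20,255,255),.029)):
    c=circ('top',blobs(T,b,lo,hi),z); print(n,c,hp(c[0]))
E
```

```text
t 39.92 p [ 0.4191 -0.2388  0.2339] head 0.113 tilt [ 0.0003 -0.    ] w 0.671 g 0.0 F [ 0.3  0.5 -0.3] j [-0.67 -0.29  1.95  0.    1.48  0.79]
wz to .112: 0.001
jar (array([0.4533, 0.0333]), array([0.0537, 0.0557])) [-0.0663 -0.1215]
amber (array([0.5364, 0.0479]), array([0.0425, 0.0528])) [ 0.0179 -0.1163]
cork (array([0.5131, 0.2987]), array([0.0881, 0.0896])) [0.0228 0.1355]
```

View pics/b7.png

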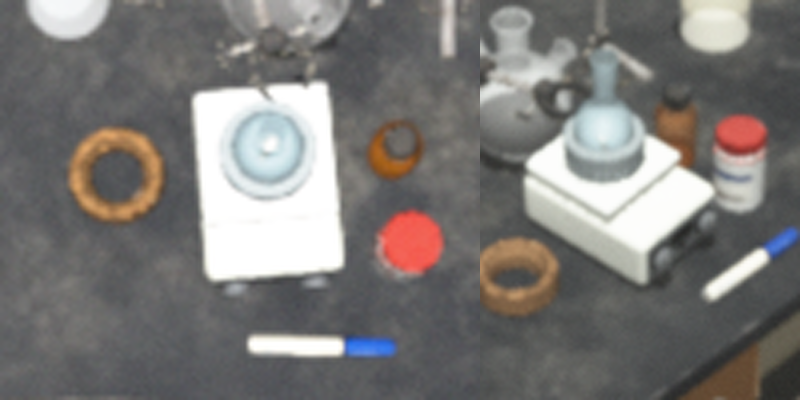

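The picture shows everything in place. The flask is upright in the bowl at (268,150), the cork on the left at (117,175), the amber bottle at (397,150) behind the jar at (410,242), and the marker has not moved. All distances come out as asked, so I'm handing in.

```bash
python3 -c "
from plant import job_done
print(job_done())"
```

```text
the job is handed in; nothing more can be done
None
```

The job is done and handed in after about 40 s of robot time: the bowl is on the plate with the flask upright in it, the cork ring lies about 28 mm clear on the left, and the jar and small amber bottle stand about 3 cm clear on the right, all checked in the last camera picture.

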